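# Turn over the settled lacquer bottle and put it back in the row

## Robot

A 6-joint arm with a two-finger parallel gripper is mounted at the origin on the work surface. World frame = base frame: x ahead of the robot, y to its left, z up, the work surface at z = 0. Lengths are in m, angles in rad, forces in N, time in s.
With the tool pointing down it reaches from about 0.25 to 0.775 m from the base axis. Payload 4 kg.
Tool frame: the origin (TCP) lies at the very end of the fingers, on their centre line; the grasp point (between the pads) lies 19 mm behind it; z points along the fingers, y is the direction in which the jaws open and shut (so a half turn about z gives the same grasp; the last joint's range is limited). The gripper opens to 94 mm and grips with 3 to 60 N. Pads are 16 mm wide; open, the fingers measure 119 mm over their backs; the gripper's body (75 mm by 177 mm) begins 78 mm behind the grasp point.
Start: joints at [1.171, 0.087, 1.371, -0, 1.684, -0.103], TCP at [0.161, 0.526, 0.206] pointing down, gripper open.
Joint ranges: [-3.1, 3.1], [-0.76, 2.03], [0.27, 2.55], [-1.08, 4.22], [0.17, 2.65], [-2.57, 2.57]. Speed limits (rad/s): [2.79, 2.79, 3.14, 3.14, 3.14, 3.14].

## Interface

Orientations are given as [roll, pitch, yaw] about the fixed x, y, z axes, in that order (R = Rz(yaw) Ry(pitch) Rx(roll)).
In Python, from bench import robot, snapshot, calibration gives the robot as it stands. The module is installed in compiled form; this text tells all that it offers.
- The arm moves only by the tool servo_tool, never from a script. Its argument "series" is text: rows parted by semicolons, each of 5 numbers parted by spaces: the closure, from -1 (fully open) to 1 (shut), then the shift along the tool's x, y, z in cm, then the turn about the tool's z in rad. A call has 1 to 20 rows; each row is the pose to reach, as a shift and turn from the pose commanded when the call began, along the tool's axes at that moment; what a row does not reach only later rows make up. A row lasts 1/12 s, in which the tool goes at most 41.7 mm and 7.16 degrees, less where a joint would pass 70% of its speed; a pose out of reach is approached as far as the arm can. A call with a gripper value outside its range is refused whole. The fingers move at their own pace and stop on an object; the grip force is fixed at half the most. Time passes only in rows, so rows that repeat a pose let the fingers close. It gives the time, the measured TCP pose, the force and the opening at its end, in the units of the state.
- robot.get_obs(): the state, without advancing time (a new reading comes with each control period).
- snapshot(name): name is "side" or "top"; returns (picture, depth): 480x640x3 uint8, red, green, blue; 480x640 float32, m along the optical axis (not along the pixel's ray), 0 where there is no reading.
- calibration(name): a dict with "fx", "fy", "cx", "cy" (pixels), "rvec" (rotation vector, rad) and "tvec" (3), from world to camera coordinates, as OpenCV has them. Camera axes: x right, y down, z forward; pixel columns grow to the right and rows downward; lengths in m; the calibration is good to about 2 mm. A picture is of the moment at which its call begins. calibration takes no time and is no camera call.
- robot.close_job(): hands the job in, once; it reports no verdict.
The state is a dict: "time": time; "joint_positions": joint angles; "qvel": joint speeds; "joint_torque": joint torques, N m; "tool_pos": TCP position; "ee_rot": TCP orientation; "wrist_force": force on the tool from outside, world axes, zero at the start; "wrist_torque": the same for the moment, N m; "width": finger opening in m.
Only numpy, scipy, OpenCV 4.12 (cv2) and the standard library are available. Lean on these libraries where they do the work, as an engineer would, in place of code of your own. Each camera call takes 0.05 s, during which the arm holds its last target. There are 200 camera calls.

## Task

The coating lacquer in the brown bottle with the red cap has settled. Pick the closed bottle up off the blue mat, turn it upside down in the air so that its cap points down at the bench (it need not be exactly plumb), without shaking it, and keep it there for a good two seconds. Then turn it upright again and set it down, without dropping it, in the middle of the cork coaster in the white tray, so that it completes the neat row of three; do not disturb the other two bottles or the solder reel.

Things in the scene. Friction and masses are not known exactly. Their poses are not given: they have to be found in the camera images.
- lacquer_center (a point): Lacquer bottle, closed, brown with white label, yellow stripe, red cap. Straight body 56 mm across up to 92 mm, then a shoulder and 29 mm neck; cap 35 mm across, 24 mm high; total height 138 mm; 0.2 to 0.42 kg, centre of mass about 57 mm up. Starts upright, loose on the mat, right of the tray. Point on its axis half-way up, 69 mm above its underside; z axis from underside to cap.
- coaster_top (a point): Centre of the upper face of the round cork coaster, 70 mm across, 3 mm thick, fixed on the floor of the white tray; this face is 7 mm above the bench. It marks the one empty place of the three in the tray (an end or the middle). z is up.
- tray: White shallow spill tray, fixed, 116 x 324 mm plus a 13 mm lip at each short end; rim 16 mm and floor 4 mm above the bench. Origin at the centre of its underside. Its y axis runs along the row: the places are at y = -105, 0 and +105 mm (bottles stand within 3 mm of them). Its x axis points across the row, away from the robot, within 0.25 rad of straight ahead.
- cleaner_center (a point): Cleaner bottle in one of the other two places of the tray: white, blue cap and stripe, loose, same size and shape as the lacquer bottle. Point on its axis half-way up, 69 mm above its underside. Not to be disturbed.
- flux_center (a point): Flux bottle in the remaining place of the tray: pale green, white label, green stripe, black cap, loose, same size and shape as the lacquer bottle. Point on its axis half-way up, 69 mm above its underside. Not to be disturbed.
- solder_reel_center (a point): Loose solder reel standing flat on the mat beyond the work: orange flanges 54 mm across, grey solder between them, 40 mm high. Point at its centre, 20 mm up. Not to be disturbed.
Not all that is in view belongs to the job. Leave any purple look-alike of the part that bears lacquer_center alone.

How it is judged:
By the outcome, as a careful person would: the job done as asked, in the order asked, and still so for the second after the job is handed in, with the robot touching nothing.
It also fails if it takes over 54 s, if anything falls off the work surface, if the arm or the gripper's body presses on something with over 40 N, if the wrist force passes 120 N, or if a joint passes its speed limit or range.

## Working session

There is one attempt and no reset: what is moved stays moved. The work goes in short steps, Python scripts to look and compute and a tool call to move; the robot and the scene stay as the last step left them, time stands still between calls to the robot, and variables do not carry over. Pictures are saved under pics/ and viewed, about 8 in all and at most 12, crops included, and the job is handed in when it is done.

Besides the shell and the picture viewer there is one more tool, called after ">>>" in YAML: its name, and indented under it one key for each argument. servo_tool: Moves the arm, as the interface text tells. Its arguments: {"type":"object","properties":{"series":{"type":"string"}},"required":["series"]}

```bash
ls -la; mkdir -p pics
python3 - <<'E'
from bench import robot, snapshot, calibration
import cv2, numpy as np
print(robot.get_obs()); print([m for m in dir(robot) if m[0]!='_'])
ims=[]
for n in("side","top"):
    p,d=snapshot(n); np.savez(f'pics/{n}0.npz',p=p,d=d); cv2.imwrite(f'pics/{n}0.png',p[:,:,::-1]); print(n,calibration(n))
E
```

```text
total 12
drwxr-xr-x  3 agent agent 4096 Dec  5 14:03 .
drwxr-xr-x 23 root  root  4096 Dec  5 14:03 ..
drwxr-xr-x  2 agent agent 4096 Dec  5 14:03 pics
{'time': 0.0, 'joint_positions': array([ 1.17087968e+00,  8.79294422e-02,  1.37221847e+00, -3.14042450e-06,
        1.68359757e+00, -1.03104874e-01]), 'qvel': array([ 8.07278248e-05,  3.01338066e-03, -5.90932501e-04,  3.19925300e-04,
        3.56881194e-04, -1.70364580e-03]), 'joint_torque': array([ 1.46331699e-04, -3.40193510e+01, -3.02423251e+01,  7.15460884e-02,
        3.31818277e-02, -2.05760716e-04]), 'tool_pos': array([0.16065699, 0.52544865, 0.2043363 ]), 'ee_rot': array([-3.13945093e+00, -2.18469438e-04,  2.84478029e+00]), 'wrist_force': array([ 0.33634055,  0.5585129 , -0.11824863]), 'wrist_torque': array([-0.02958041, -0.02597274, -0.02124155]), 'width': 0.09375155753223513}
['IKError', 'close_job', 'get_obs']
side {'fx': 465.75230840709577, 'fy': 465.75230840709577, 'cx': 322.28730990566066, 'cy': 239.28220512119165, 'rvec': array([ 2.12065758, -0.41572796,  0.24773832]), 'tvec': array([-0.58610159,  0.19499752,  0.69554207])}
top {'fx': 437.24570217621954, 'fy': 437.24570217621954, 'cx': 312.4624893235179, 'cy': 241.57901506239418, 'rvec': array([ 2.12439121, -2.14821578,  0.17305163]), 'tvec': array([0.0220341 , 0.64457111, 0.66805857])}
```

View pics/side0.png

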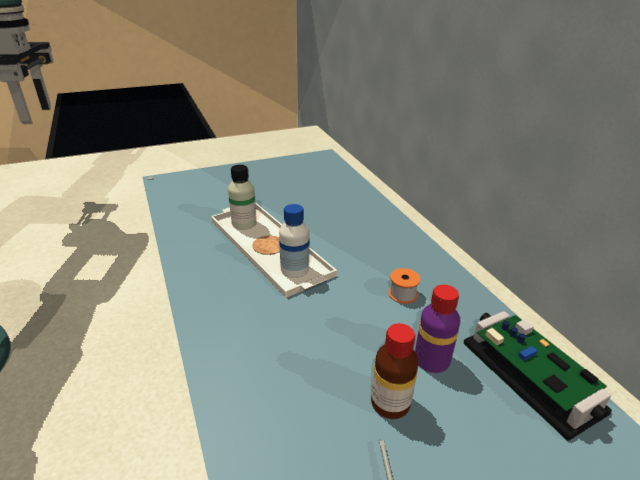

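View pics/top0.png

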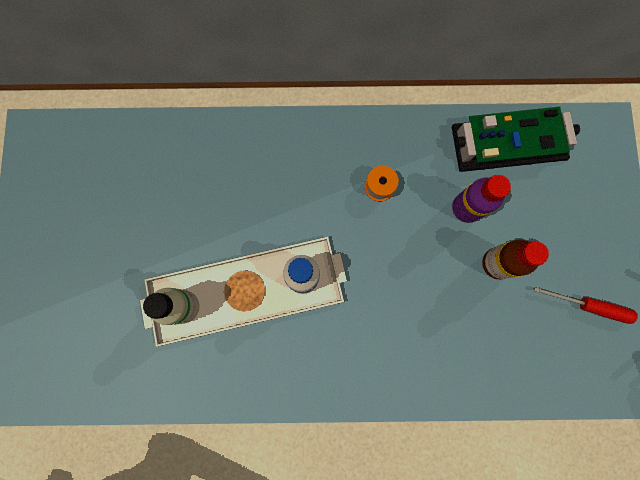

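```bash
cat > h.py <<'E'
import numpy as np, cv2
from bench import calibration
def cam(n):
    c=calibration(n);R=cv2.Rodrigues(np.array(c['rvec']))[0];return c,R,np.array(c['tvec'])
def cast(n,u,v,z):
    c,R,t=cam(n);o=-R.T@t;d=R.T@np.array([(u-c['cx'])/c['fx'],(v-c['cy'])/c['fy'],1]);return o+d*(z-o[2])/d[2]
def pts(n,d):
    c,R,t=cam(n);v,u=np.mgrid[:480,:640];X=np.stack([(u-c['cx'])/c['fx']*d,(v-c['cy'])/c['fy']*d,d],-1);return (X-t)@R
E
python3 - <<'E'
from h import *
for n in("top","side"):
    f=np.load(f'pics/{n}0.npz');p=f['p'];d=f['d'];P=pts(n,d);hsv=cv2.cvtColor(p,cv2.COLOR_RGB2HSV)
    c,R,t=cam(n);print(n,'campos',-R.T@t)
    H,S,V=[hsv[...,i].astype(int) for i in range(3)]
    z=P[...,2];ok=d>0
    masks={'red':((H<6)|(H>174))&(S>170)&(V>110)&(z>.12)&(z<.15),'blue':(H>105)&(H<125)&(S>160)&(z>.12)&(z<.15),'black':(V<50)&(z>.125)&(z<.15),
     'orange':(H>6)&(H<16)&(S>200)&(z>.03)&(z<.05),'cork':(H>4)&(H<25)&(S>80)&(z>.0)&(z<.014),'purple':(H>130)&(H<160)&(S>100)&(z>.02)}
    for k,m in masks.items():
        m=(m&ok).astype(np.uint8);N,L,st,ce=cv2.connectedComponentsWithStats(m)
        for i in range(1,N):
            if st[i,4]>60:
                q=P[L==i];print(k,st[i,4],ce[i].round(1),'mean',q.mean(0).round(4),'min',q.min(0).round(3),'max',q.max(0).round(3))
    m=((S<70)&(V>120)&(z>.012)&(z<.02)&ok&(P[...,0]<.75)&(P[...,0]>.2)).astype(np.uint8)
    N,L,st,ce=cv2.connectedComponentsWithStats(m);i=1+st[1:,4].argmax();r=cv2.minAreaRect(P[L==i][:,:2].astype(np.float32));print('tray',st[i,4],r)
E
```

```text
top campos [0.52821894 0.01490476 0.76355896]
red 407 [498.8 185.6] mean [ 0.7115 -0.2615  0.1384] min [ 0.695 -0.279  0.134] max [ 0.729 -0.245  0.142]
red 448 [536.1 252.8] mean [ 0.6107 -0.3074  0.1383] min [ 0.593 -0.326  0.127] max [ 0.628 -0.29   0.142]
blue 463 [300.2 270.1] mean [0.5891 0.0328 0.1421] min [0.572 0.016 0.128] max [0.606 0.051 0.147]
black 572 [157.1 305.3] mean [0.5418 0.2349 0.1408] min [0.524 0.219 0.125] max [0.559 0.255 0.147]
orange 688 [382.3 180.5] mean [ 0.7516 -0.1061  0.0405] min [ 0.725 -0.133  0.037] max [ 0.778 -0.08   0.045]
cork 100 [375.  194.5] mean [ 0.7371 -0.0982  0.0034] min [ 0.726 -0.129  0.   ] max [ 0.764 -0.081  0.008]
cork 1303 [244.1 290.5] mean [0.5682 0.1334 0.0075] min [0.533 0.099 0.003] max [0.604 0.169 0.012]
purple 641 [480.2 198.4] mean [ 0.7033 -0.2493  0.0963] min [ 0.684 -0.285  0.072] max [ 0.737 -0.233  0.111]
purple 298 [464.  209.3] mean [ 0.6993 -0.2425  0.0407] min [ 0.683 -0.271  0.02 ] max [ 0.731 -0.233  0.062]
tray 861 ((0.5519934892654419, 0.13026520609855652), (0.08241473883390427, 0.35033896565437317), 12.617
[... 525 characters left out ...]
 ] min [0.063 2.044 0.   ] max [1.341 2.096 0.014]
cork 425 [266.5 244.6] mean [0.5635 0.1326 0.0053] min [0.533 0.097 0.001] max [0.595 0.172 0.009]
cork 95 [402.4 297.7] mean [ 0.7442 -0.1185  0.0016] min [ 0.725 -0.134  0.   ] max [ 0.776 -0.084  0.013]
cork 200 [388.8 412.1] mean [ 0.5971 -0.327   0.0085] min [ 0.583 -0.337  0.001] max [ 0.626 -0.295  0.014]
purple 880 [439.3 322.9] mean [ 0.6995 -0.2755  0.0927] min [ 0.683 -0.291  0.073] max [ 0.73  -0.242  0.109]
purple 696 [433.4 351.4] mean [ 0.6962 -0.2793  0.04  ] min [ 0.682 -0.292  0.02 ] max [ 0.725 -0.247  0.06 ]
tray 545 ((0.5678349137306213, 0.13223350048065186), (0.11772113293409348, 0.3522995710372925), 12.774063110351562)
```

>>> servo_tool:
  series: "-1 0 4 0 0;-1 0 8 0 0;-1 0 12 0 0;-1 0 16 0 0;-1 0 20 0 0;-1 0 24 0 0;-1 0 28 0 0;-1 0 32 0 0;-1 0 36 0 0;-1 0 40 0 0"

```text
time: 0.93
tool_pos: [0.2528, 0.8267, 0.169]
ee_rot: [3.123, -0.001, 2.845]
wrist_force: [-0.3, -0.3, -0.2]
width: 0.0939
```

```bash
python3 -c "
from bench import robot
o=robot.get_obs();print(o['time'],o['joint_positions'].round(3),o['tool_pos'],o['ee_rot'])"
```

```text
0.9333 [ 1.208  0.909  0.283  0.002  1.931 -0.065] [0.25279146 0.82667519 0.16901906] [ 3.12266253e+00 -1.02574243e-03  2.84469359e+00]
```

>>> servo_tool:
  series: "-1 0 4 0 0;-1 0 8 0 0;-1 0 12 0 0;-1 0 16 0 0;-1 0 20 0 0;-1 0 20 0 0;-1 0 20 0 0;-1 0 20 0 0"

```text
time: 1.6
tool_pos: [0.2629, 0.8596, 0.1329]
ee_rot: [3.07, 0.0, 2.845]
wrist_force: [-0.3, 0.7, -0.0]
width: 0.094
```

```bash
python3 -c "
from bench import robot
o=robot.get_obs();print(o['time'],o['joint_positions'].round(3),o['tool_pos'],o['ee_rot'])"
```

```text
1.6 [ 1.209  0.957  0.274  0.005  1.838 -0.063] [0.26294851 0.85964352 0.13288139] [3.06962601e+00 6.06837569e-05 2.84479138e+00]
```

>>> servo_tool:
  series: "-1 0 0 0 0;-1 0 0 0 0;-1 0 0 0 0"

```text
time: 1.85
tool_pos: [0.2629, 0.8596, 0.1335]
ee_rot: [3.069, 0.0, 2.845]
wrist_force: [0.4, -0.4, 0.0]
width: 0.094
```

```bash
python3 -c "
from bench import robot
o=robot.get_obs();print(o['time'],o['joint_positions'].round(3),o['tool_pos'],o['ee_rot'])"
```

```text
1.85 [ 1.209  0.957  0.274  0.005  1.839 -0.063] [0.26289386 0.85956268 0.13345861] [3.06927636e+00 6.94610429e-05 2.84484314e+00]
```

Run:
```python
import numpy as np
from scipy.optimize import least_squares
D=[([ .08793,1.37222,1.68360],.16065699,.52544865,.2043363),([.909,.283,1.931],.25279146,.82667519,.16901906),([.957,.274,1.8385],.26292,.8596,.1332)]
rows=[];b=[]
for (q2,q3,q5),x,y,z in D:
    a,c,e=q2,q2+q3,q2+q3+q5; r=np.hypot(x,y)
    rows+= [[0,np.sin(a),np.sin(c),np.sin(e)],[1,np.cos(a),np.cos(c),np.cos(e)]]; b+=[r,z]
A=np.array(rows);b=np.array(b)
print(np.linalg.lstsq(A,b,rcond=None),b)
for x,y,j1 in((.16065699,.52544865,1.171),(.25279146,.82667519,1.208),(.26292,.8596,1.209)): print(np.arctan2(y,x)-j1)
```

```text
(array([0.08608827, 0.46967737, 0.51747739, 0.40027165]), array([0.00012611]), np.int32(4), array([2.94194644, 1.72088854, 0.61858929, 0.02900114])) [0.5494606  0.2043363  0.86446249 0.16901906 0.89890994 0.1332    ]
0.10307083286385987
0.06603339264950536
0.06496917489982801
```

Run:
```python
import numpy as np
from scipy.optimize import least_squares
D=[([ .08793,1.37222,1.68360],.16065699,.52544865,.2043363),([.909,.283,1.931],.25279146,.82667519,.16901906),([.957,.274,1.8385],.26292,.8596,.1332)]
for d in(0,.0566):
  for a1fix in (0,None):
    rows=[];b=[]
    for (q2,q3,q5),x,y,z in D:
        a,c,e=q2,q2+q3,q2+q3+q5; r=np.sqrt(x*x+y*y-d*d)
        rows+= [[0,np.sin(a),np.sin(c),np.sin(e),1],[1,np.cos(a),np.cos(c),np.cos(e),0]]; b+=[r,z]
    A=np.array(rows);A=A if a1fix is None else A[:,:4]
    print(d,np.linalg.lstsq(A,np.array(b),rcond=None)[:2],A@np.linalg.lstsq(A,np.array(b),rcond=None)[0]-b)
```

```text
0 (array([0.08608827, 0.46967737, 0.51747739, 0.40027165]), array([0.00012611])) [ 0.00523439  0.00648431 -0.00570357 -0.00313573  0.00175698 -0.00334858]
0 (array([-0.11186523,  0.49593185,  0.59941816,  0.24352981, -0.08890956]), array([1.16101455e-05])) [ 0.00040826  0.00047329 -0.00068331  0.00206172  0.00027505 -0.002535  ]
0.0566 (array([0.09731948, 0.46968149, 0.51488913, 0.41081375]), array([0.00014232])) [ 0.00556254  0.00689176 -0.00605419 -0.0033994   0.00186311 -0.00349236]
0.0566 (array([-0.113493  ,  0.49764145,  0.60215275,  0.24389001, -0.0946851 ]), array([1.24579786e-05])) [ 0.0004229   0.00049026 -0.00070782  0.00213567  0.00028491 -0.00262593]
```

>>> servo_tool:
  series: "-1 -2 -3 -2 0;-1 -4 -6 -4 0;-1 -6 -9 -6 0;-1 -8 -12 -8 0;-1 -10 -15 -11 0;-1 -12 -18 -14 0;-1 -14 -21 -17 0;-1 -16 -24 -20 0;-1 -16 -24 -20 0;-1 -16 -24 -20 0"

```text
time: 2.68
tool_pos: [0.3436, 0.5682, 0.3225]
ee_rot: [3.06, 0.004, 2.841]
wrist_force: [0.2, 0.5, 0.3]
width: 0.0936
```

```bash
python3 -c "
from bench import robot
o=robot.get_obs();print(o['time'],o['joint_positions'].round(4),o['tool_pos'].round(4),o['ee_rot'].round(4))"
```

```text
2.6833 [ 0.9293  0.2976  0.8967  0.0243  1.8689 -0.3332] [0.3436 0.5682 0.3225] [3.06   0.0043 2.8412]
```

>>> servo_tool:
  series: "-1 -2 -3 0 0;-1 -4 -6 0 0;-1 -6 -9 0 0;-1 -8 -12 0 0;-1 -10 -15 0 0;-1 -12 -18 0 0;-1 -14 -21 0 0;-1 -16 -25 0 0;-1 -16 -25 0 0"

```text
time: 3.43
tool_pos: [0.4228, 0.2806, 0.2953]
ee_rot: [3.074, -0.001, 2.839]
wrist_force: [0.7, 1.2, 1.2]
width: 0.0941
```

```bash
python3 -c "
from bench import robot
o=robot.get_obs();print(o['time'],o['joint_positions'].round(4),o['tool_pos'].round(4),o['ee_rot'].round(4))"
```

```text
3.4333 [ 0.4392 -0.0482  1.3335  0.0517  1.811  -0.8157] [0.4228 0.2806 0.2953] [ 3.0743e+00 -8.0000e-04  2.8391e+00]
```

```bash
cat > fk.py <<'E'
import numpy as np
from scipy.spatial.transform import Rotation as Ro
from scipy.optimize import least_squares
D=[([1.17088,.08793,1.37222,0,1.68360,-.1031],[.16066,.52545,.20434],[-3.13945,-.0002,2.84478]),
([1.208,.909,.283,.002,1.931,-.065],[.25279146,.82667519,.16901906],[3.12266,-.001,2.8447]),
([1.209,.957,.274,.005,1.8385,-.063],[.26292,.8596,.1332],[3.0695,0,2.8448]),
([.9293,.2976,.8967,.0243,1.8689,-.3332],[.3436,.5682,.3225],[3.06,.0043,2.8412]),
([.4392,-.0482,1.3335,.0517,1.811,-.8157],[.4228,.2806,.2953],[3.0743,-.0008,2.8391])]
LO=np.array([-3.1,-.76,.27,-1.08,.17,-2.57]);HI=np.array([3.1,2.03,2.55,4.22,2.65,2.57])
Rz=lambda a:Ro.from_euler('z',a).as_matrix();Ry=lambda a:Ro.from_euler('y',a).as_matrix()
P0=[.1,.47,.52,.4,0,0,.0566,0]
def fk(q,P):
    h,L1,L2,L3,a1,o,d,d4=P
    R=Rz(q[0]);p=R@np.array([a1,d,h]);R=R@Ry(q[1]);p=p+R@np.array([o,0,L1]);R=R@Ry(q[2]);p=p+R@np.array([0,d4,L2])
    R=R@Rz(q[3])@Ry(q[4]);p=p+R@np.array([0,0,L3]);return p,R@Rz(q[5]+np.pi/2)
try: P=np.load('P.npy')
except Exception: P=np.array(P0)
def fit(prior=1e-3):
    f=lambda P:np.concatenate([fk(q,P)[0]-p for q,p,_ in D]+[prior*(P-np.array(P0))])
    s=least_squares(f,P0);return s.x,np.array(s.fun[:3*len(D)]).reshape(-1,3)
E
python3 - <<'E'
from fk import *
for pr in(1e-3,1e-2):
    P,r=fit(pr);print(P.round(4));print((r*1e3).round(1))
np.save('P.npy',P)
for q,p,e in D: print((Ro.from_matrix(fk(q,P)[1].T@Ro.from_euler('xyz',e).as_matrix()).as_rotvec()).round(4))
E
```

```text
[ 0.1785  0.4585  0.5052  0.4851  0.0217 -0.0081  0.0555 -0.0011]
[[ 5.3  6.9  2.2]
 [-0.4 -6.  -0.6]
 [ 3.7  5.1  0.5]
 [-3.6 -3.2 -1.1]
 [-5.5  2.5 -1. ]]
[ 0.176   0.4585  0.5053  0.4827  0.0217 -0.0081  0.0555 -0.0011]
[[ 5.3  7.   2.2]
 [-0.4 -5.9 -0.6]
 [ 3.6  5.1  0.5]
 [-3.6 -3.3 -1.1]
 [-5.5  2.4 -1. ]]
[-0. -0. -0.]
[-0.0003  0.0004 -0.0002]
[ 0.0002 -0.0001 -0.0005]
[-0. -0. -0.]
[0.0001 0.     0.0001]
```

Run:
```python
from fk import *
def fk2(q,P):
    h,L1,L2,L3,a1,o,d,d4,o2,e5,gx,gy=P
    R=Rz(q[0]);p=R@np.array([a1,d,h]);R=R@Ry(q[1]);p=p+R@np.array([o,0,L1]);R=R@Ry(q[2]);p=p+R@np.array([o2,d4,L2])
    R=R@Rz(q[3])@Ry(q[4]);p=p+R@np.array([e5,0,L3]);R=R@Rz(q[5]+np.pi/2);return p+R@np.array([gx,gy,0]),R
p0=np.array([.18,.46,.5,.45,0,0,.0566,0,0,0,0,0])
for mask in([4,5,6],[4,6,8],[4,5,6,8],[4,5,6,8,9],[6,10,11],[4,5,6,8,9,10,11],[6]):
    idx=[0,1,2,3]+mask
    def f(x):
        P=np.zeros(12);P[idx]=x;return np.concatenate([fk2(q,P)[0]-p for q,p,_ in D]+[1e-3*(x-p0[idx])])
    s=least_squares(f,p0[idx],x_scale=.1);print(mask,s.x.round(4),'max res mm',(abs(s.fun[:15]).max()*1e3).round(2))
```

```text
[4, 5, 6] [ 0.1785  0.4585  0.5052  0.4852  0.0217 -0.0081  0.0544] max res mm 6.88
[4, 6, 8] [1.509e-01 4.491e-01 4.995e-01 3.485e-01 2.000e-04 5.660e-02 1.012e-01] max res mm 0.23
[4, 5, 6, 8] [ 1.509e-01  4.491e-01  4.994e-01  3.486e-01  4.000e-04 -1.000e-04
  5.660e-02  1.010e-01] max res mm 0.23
[4, 5, 6, 8, 9] [ 1.505e-01  4.490e-01  4.981e-01  3.481e-01 -3.000e-03 -1.000e-04
  5.660e-02  1.010e-01 -4.700e-03] max res mm 0.21
[6, 10, 11] [ 0.2007  0.465   0.5296  0.5162  0.0627 -0.0054 -0.0147] max res mm 7.68
[4, 5, 6, 8, 9, 10, 11] [ 1.494e-01  4.489e-01  4.981e-01  3.463e-01 -2.700e-03 -1.000e-04
  5.660e-02  1.016e-01 -4.100e-03 -0.000e+00  3.000e-04] max res mm 0.16
[6] [0.1839 0.4597 0.5201 0.4928 0.0543] max res mm 8.04
```

```bash
cat > sim.py <<'E'
import numpy as np
from scipy.spatial.transform import Rotation as Ro
from scipy.optimize import least_squares
from fk import Rz,Ry,LO,HI,D
VM=.7*np.array([2.79,2.79,3.14,3.14,3.14,3.14])/12
def fk(q):
    R=Rz(q[0]);p=R@np.array([0,.0566,.151]);R=R@Ry(q[1]);p=p+R@np.array([0,0,.449]);R=R@Ry(q[2]);p=p+R@np.array([.1012,0,.4995])
    R=R@Rz(q[3])@Ry(q[4]);p=p+R@np.array([0,0,.3485]);return p,R@Rz(q[5]+np.pi/2)
def ik(q0,p,R,w,step=True):
    def f(q):
        a,B=fk(q);return np.concatenate([a-p,w*Ro.from_matrix(B.T@R).as_rotvec(),1e-4*(q-q0)])
    lo,hi=LO.copy(),HI.copy()
    if step: lo=np.maximum(lo,q0-VM);hi=np.minimum(hi,q0+VM)
    q0=np.clip(q0,lo+1e-6,hi-1e-6)
    return least_squares(f,q0,bounds=(lo,hi)).x
def run(q,rows,w):
    p0,R0=fk(q)
    for s in rows:
        gp=p0+R0@(np.array(s[:3])/100);gR=R0@Rz(s[3])
        p,R=fk(q);d=gp-p;n=np.linalg.norm(d);tp=p+d*min(1,.0417/max(n,1e-9))
        rv=Ro.from_matrix(R.T@gR).as_rotvec();a=np.linalg.norm(rv);tR=R@Ro.from_rotvec(rv*min(1,.125/max(a,1e-9))).as_matrix()
        q=ik(q,tp,tR,w)
    return q
def show(q):
    p,R=fk(q);return q.round(3),p.round(3),'z',R[:,2].round(3),'y',R[:,1].round(3)
E
python3 - <<'E'
from sim import *
qA=np.array(D[0][0]);
for w in(.03,.1,.3,1):
    q=run(qA,[(0,4*i,0,0) for i in range(1,11)],w);print(w,*show(q)[:2],Ro.from_matrix(fk(q)[1]).as_euler('xyz').round(3))
    q=run(q,[(0,min(20,4*i),0,0) for i in range(1,9)],w);print(w,*show(q)[:2],Ro.from_matrix(fk(q)[1]).as_euler('xyz').round(3))
E
```

```text
0.03 [ 1.207  0.893  0.27   0.019  1.693 -0.062] [0.277 0.907 0.203] [ 2.856 -0.     2.845]
0.03 [ 1.209  0.956  0.27   0.058  1.043 -0.071] [0.333 1.09  0.26 ] [ 2.268 -0.     2.845]
0.1 [ 1.207  0.893  0.27   0.018  1.718 -0.062] [0.275 0.899 0.201] [ 2.881 -0.     2.845]
0.1 [ 1.209  0.954  0.27   0.054  1.088 -0.069] [0.33  1.08  0.251] [ 2.31  -0.     2.845]
0.3 [ 1.208  0.899  0.27   0.008  1.861 -0.064] [0.261 0.853 0.186] [ 3.03  -0.     2.845]
0.3 [ 1.209  0.939  0.27   0.02   1.621 -0.061] [0.285 0.932 0.167] [ 2.829 -0.     2.845]
1 [ 1.208e+00  9.070e-01  2.700e-01  1.000e-03  1.954e+00 -6.600e-02] [0.251 0.822 0.177] [ 3.131 -0.     2.845]
1 [ 1.209  0.967  0.27   0.002  1.88  -0.064] [0.259 0.846 0.125] [ 3.117 -0.     2.845]
```

```bash
cat > s1.py <<'E'
from sim import *
q0=np.array([.4392,-.0482,1.3335,.0517,1.811,-.8157])
def call(q,sx,n,w): # n rows of shift sx(world m total), turn t total
    dp,t=sx; R=fk(q)[1]; s=R.T@np.array(dp)*100
    return run(q,[(*(s*min(1,(i+1)/n)),t*(i+1)/n) for i in range(n)],w)
if __name__=='__main__':
  w=.6
  for tgt in([.45,.1,.4],[.5,-.2,.5],[.6,-.1,.45],[.3,-.3,.3]):
    q=call(q0,(np.array(tgt)-fk(q0)[0],-1.74),16,w);print(tgt,*show(q))
    for n in (1,4,10):
        qq=q.copy()
        for k in range(40//n): qq=call(qq,([0,0,0],-.125*n),n,w)
        print(n,*show(qq))
E
python3 s1.py
```

```text
[0.45, 0.1, 0.4] [ 0.269 -0.084  1.156  0.032  2.033 -2.57 ] [0.428 0.187 0.4  ] z [ 0.027  0.037 -0.999] y [-0.959  0.284 -0.016]
1 [ 3.1    0.117  1.559 -0.084  1.841 -2.57 ] [-0.412 -0.011  0.121] z [ 0.369  0.065 -0.927] y [ 0.764 -0.59   0.262]
4 [ 2.658 -0.053  1.607 -0.325  1.927 -2.57 ] [-0.297  0.21   0.195] z [ 0.435  0.11  -0.894] y [ 0.417 -0.904  0.092]
10 [ 2.627 -0.228  1.72  -0.359  1.957 -2.57 ] [-0.231  0.196  0.215] z [ 0.428  0.132 -0.894] y [ 0.38  -0.924  0.045]
[0.5, -0.2, 0.5] [-0.012  0.122  0.745  0.106  2.266 -2.57 ] [0.504 0.079 0.496] z [ 0.007  0.081 -0.997] y [-0.87   0.492  0.034]
1 [-0.519 -0.281  0.736  4.102  2.65  -2.57 ] [-0.068 -0.051  0.752] z [-0.739 -0.023 -0.674] y [ 0.674 -0.043 -0.738]
4 [ 0.098  0.21   0.27   2.718  2.65  -2.57 ] [0.126 0.137 0.783] z [-0.804  0.116 -0.583] y [ 0.296 -0.773 -0.562]
10 [ 0.081  0.289  0.27   2.541  2.65  -2.57 ] [0.188 0.165 0.763] z [-0.817  0.201 -0.541] y [ 0.119 -0.858 -0.499]
[0.6, -0.1, 0.45] [ 0.013  0.3    0.612  0.108  2.223 -2.57 ] [0.59  0.094 0.459] z [ 0.003  0.086 -0.996] y [-0.881  0.471  0.038]
1 [-0.41  -0.239  0.596  3.622  2.588 -2.57 ] [-0.096  0.011  0.799] z [-0.77   0.07  -0.634] y [ 0.559 -0.405 -0.723]
4 [ 0.121  0.271  0.27   2.313  2.587 -2.57 ] [0.18  0.215 0.77 ] z [-0.784  0.295 -0.546] y [-0.046 -0.905 -0.423]
10 [ 0.1    0.383  0.27   2.294  2.65  -2.57 ] [0.259 0.207 0.725] z [-0.815  0.274 -0.511] y [-0.082 -0.927 -0.367]
[0.3, -0.3, 0.3] [ 0.153 -0.403  1.613 -0.037  1.901 -2.57 ] [0.327 0.095 0.298] z [ 0.035 -0.03  -0.999] y [-0.908  0.418 -0.045]
1 [ 3.1   -0.114  1.543  0.305  2.107 -2.57 ] [-0.327 -0.133  0.259] z [ 0.379 -0.274 -0.884] y [ 0.78  -0.419  0.465]
4 [ 3.1   -0.219  1.803 -0.027  2.004 -2.57 ] [-0.252 -0.038  0.167] z [ 0.432  0.006 -0.902] y [ 0.735 -0.581  0.349]
10 [ 3.1   -0.507  1.916 -0.012  2.107 -2.57 ] [-0.166 -0.046  0.2  ] z [ 0.365 -0.005 -0.931] y [ 0.759 -0.578  0.301]
```

```bash
cat > s2.py <<'E'
from sim import *
def gik(p,R,seeds=30):
    best=None;rng=np.random.default_rng(0);out=[]
    for k in range(seeds):
        q0=LO+(HI-LO)*rng.random(6);q0[0]=np.arctan2(p[1],p[0]);q0[3]=np.pi*rng.integers(0,2)+.2*rng.standard_normal()
        q0=np.clip(q0,LO+.01,HI-.01)
        s=least_squares(lambda q:np.concatenate([fk(q)[0]-p,.3*Ro.from_matrix(fk(q)[1].T@R).as_rotvec()]),q0,bounds=(LO,HI))
        if s.cost<1e-8 and not any(np.allclose(s.x,o,atol=.02) for o in out): out.append(s.x)
    return out
def Rt(head,el,roll): # tool z at heading, elevation el above horizontal; roll=±1 jaws horizontal
    z=np.array([np.cos(head)*np.cos(el),np.sin(head)*np.cos(el),np.sin(el)]);y=roll*np.array([-np.sin(head),np.cos(head),0]);return np.stack([np.cross(y,z),y,z],1)
if __name__=='__main__':
  for nm,c in(('lacq',[.611,-.309]),('coast',[.567,.133])):
    for head in(-.4,0,.25):
      for el in(0,-.17):
        for roll in(1,-1):
          for zz in (.06,.3):
            R=Rt(head,el,roll);p=np.array([*c,zz])+R[:,2]*.019
            print(nm,head,el,roll,zz,[list(o.round(2)) for o in gik(p,R,16)])
E
python3 s2.py
```

```text
lacq -0.4 0 1 0.06 [[np.float64(-0.69), np.float64(0.48), np.float64(2.17), np.float64(2.82), np.float64(1.11), np.float64(1.72)]]
lacq -0.4 0 1 0.3 [[np.float64(-0.69), np.float64(-0.14), np.float64(2.13), np.float64(2.51), np.float64(0.5), np.float64(2.14)]]
lacq -0.4 0 -1 0.06 [[np.float64(-0.69), np.float64(0.48), np.float64(2.17), np.float64(2.82), np.float64(1.11), np.float64(-1.42)]]
lacq -0.4 0 -1 0.3 [[np.float64(-0.69), np.float64(-0.14), np.float64(2.13), np.float64(2.51), np.float64(0.5), np.float64(-1.0)]]
lacq -0.4 -0.17 1 0.06 [[np.float64(-0.69), np.float64(0.32), np.float64(2.18), np.float64(2.74), np.float64(0.8), np.float64(1.81)]]
lacq -0.4 -0.17 1 0.3 []
lacq -0.4 -0.17 -1 0.06 [[np.float64(-0.69), np.float64(0.32), np.float64(2.18), np.float64(2.74), np.float64(0.8), np.float64(-1.33)]]
lacq -0.4 -0.17 -1 0.3 [[np.float64(-0.69), np.float64(-0.22), np.float64(2.06), np.float64(1.9), np.float64(0.3), np.float64(-0.39)]]
lacq 0 0 1 0.06 [[np.float64(-0.97), np.float64(0.54), np.float64(2.03), np.float64(2.1), np.float64(1.26), np.float64(2.05)]]
lacq 0 0 1 0.3 []

[... 2806 characters left out ...]
coast 0.25 0 -1 0.06 [[np.float64(-0.02), np.float64(0.4), np.float64(2.4), np.float64(2.86), np.float64(1.24), np.float64(-1.48)]]
coast 0.25 0 -1 0.3 [[np.float64(-0.02), np.float64(-0.45), np.float64(2.34), np.float64(2.43), np.float64(0.42), np.float64(-0.9)]]
coast 0.25 -0.17 1 0.06 [[np.float64(-0.02), np.float64(0.17), np.float64(2.42), np.float64(2.8), np.float64(0.87), np.float64(1.75)]]
coast 0.25 -0.17 1 0.3 []
coast 0.25 -0.17 -1 0.06 [[np.float64(-0.02), np.float64(0.17), np.float64(2.42), np.float64(2.8), np.float64(0.87), np.float64(-1.39)]]
coast 0.25 -0.17 -1 0.3 [[np.float64(-0.02), np.float64(-0.52), np.float64(2.26), np.float64(1.55), np.float64(0.26), np.float64(-0.03)]]
```

```bash
cat > s3.py <<'E'
from sim import *
from s1 import call
import itertools
tz=np.array([np.cos(.12),np.sin(.12),0])
def cost(q):
    p,R=fk(q);r=np.hypot(*p[:2])
    return np.arccos(np.clip(R[:,2]@tz,-1,1))+5*max(0,.15-p[2])+2*max(0,p[2]-.45)+2*max(0,r-.62)+2*max(0,.3-r)+3*max(0,p[1]+.05)
def greedy(q,steps,n,w,v=1):
    log=[]
    dirs=[np.zeros(3)]+[np.array(d)/np.linalg.norm(d) for d in itertools.product((-1,0,1),repeat=3) if any(d)]
    for k in range(steps):
        best=None
        for t in(.125,0,-.125):
            for d in dirs:
                q1=call(q,(d*.04*n,t*n),n,w);c=cost(q1)
                if best is None or c<best[0]: best=(c,q1,d.round(2),t)
        q=best[1];log.append(best)
        if v: print(k,best[0].round(3),best[2],best[3],*show(q)[:4])
        if best[0]<.1: break
    return q,log
E
python3 - <<'E'
from s3 import *
qA=np.array(D[0][0])
for w in(.4,.5,.6,.7,.8):
    q=run(qA,[(0,4*i,0,0) for i in range(1,11)],w);e1=Ro.from_matrix(fk(q)[1]).as_euler('xyz')[0];z1=fk(q)[0]
    q=run(q,[(0,min(20,4*i),0,0) for i in range(1,9)],w);print(w,e1.round(3),z1.round(3),Ro.from_matrix(fk(q)[1]).as_euler('xyz')[0].round(3),fk(q)[0].round(3))
p=np.array([.3,-.4,.3])
from s2 import gik
for o in gik(p,Ro.from_euler('xyz',[np.pi,0,-.927-np.pi/2-2.4]).as_matrix()): print(show(o))
E
```

```text
0.4 3.07 [0.257 0.84  0.183] 2.982 [0.271 0.886 0.145]
0.5 3.094 [0.255 0.833 0.18 ] 3.038 [0.266 0.869 0.137]
0.6 3.109 [0.253 0.829 0.179] 3.07 [0.263 0.86  0.132]
0.7 3.118 [0.253 0.826 0.178] 3.089 [0.261 0.854 0.129]
0.8 3.124 [0.252 0.824 0.178] 3.102 [0.26  0.851 0.128]
(array([-1.041, -0.023,  1.299,  0.   ,  1.866, -0.855]), array([ 0.3, -0.4,  0.3]), 'z', array([ 0., -0., -1.]), 'y', array([ 0.983, -0.184,  0.   ]))
```

```bash
cat > r1.py <<'E'
import sys
from s3 import *
j6=float(sys.argv[1])
q,log=greedy(np.array([-1.041,-.023,1.299,0,1.866,j6]),14,4,.6)
E
for j in 2.56 0.8 -0.8 -2.56; do (timeout 500 python3 r1.py $j > o$j.txt 2>&1 &) ; done; sleep 240; tail -n 30 o*.txt
```

```text
==> o-0.8.txt <==
0 1.567 [0.71 0.71 0.  ] 0.125 [-0.771 -0.025  1.301  0.005  1.866 -0.067] [ 0.397 -0.304  0.3  ] z [ 0.003  0.004 -1.   ]
1 1.564 [0. 1. 0.] 0.125 [-0.518 -0.201  1.46   0.011  1.882  0.665] [ 0.392 -0.155  0.3  ] z [ 0.006  0.008 -1.   ]
2 1.562 [0.71 0.71 0.  ] 0.125 [-0.247 -0.037  1.313  0.015  1.861  1.398] [ 0.492 -0.061  0.299] z [ 0.007  0.013 -1.   ]
3 1.562 [ 0.58 -0.58  0.58] -0.125 [-0.358  0.259  0.803  0.016  2.078  0.791] [ 0.585 -0.153  0.392] z [ 0.007  0.013 -1.   ]
4 1.562 [0. 0. 0.] 0.125 [-0.358  0.259  0.803  0.016  2.078  1.291] [ 0.585 -0.153  0.392] z [ 0.007  0.013 -1.   ]
5 1.562 [0. 0. 0.] 0.125 [-0.358  0.259  0.803  0.016  2.078  1.791] [ 0.585 -0.153  0.392] z [ 0.007  0.013 -1.   ]
6 1.562 [0. 0. 0.] 0.125 [-0.358  0.259  0.803  0.016  2.078  2.291] [ 0.585 -0.153  0.392] z [ 0.007  0.013 -1.   ]
7 1.539 [ 0.    0.71 -0.71] 0.125 [-0.385  0.123  1.161  0.057  1.851  2.57 ] [ 0.552 -0.142  0.293] z [ 0.026  0.049 -0.998]
8 1.477 [ 0.    0.71 -0.71] 0.125 [-5.680e-01  1.000e-03  1.473e+00  1.480e-01  1.666e+00  2.570e+00] [ 0.486 -0.18
[... 5147 characters left out ...]
0.115  1.798  0.503  1.969  2.57 ] [-0.158 -0.302  0.176] z [ 0.616 -0.212 -0.759]
9 0.937 [ 0.58 -0.58  0.58] 0 [-2.713 -0.184  1.817  0.538  2.011  2.57 ] [-0.132 -0.3    0.199] z [ 0.624 -0.225 -0.748]
10 0.925 [ 0.71 -0.71  0.  ] 0 [-2.62  -0.195  1.917  0.585  1.892  2.57 ] [-0.09  -0.328  0.16 ] z [ 0.635 -0.24  -0.734]
11 0.911 [ 0.58 -0.58  0.58] 0 [-2.6   -0.227  1.919  0.624  1.912  2.57 ] [-0.073 -0.334  0.177] z [ 0.648 -0.254 -0.719]
12 0.891 [ 0.   -0.71  0.71] 0.125 [-2.845 -0.152  1.925  0.555  1.988  2.57 ] [-0.134 -0.276  0.159] z [ 0.669 -0.299 -0.68 ]
13 0.886 [ 0.   -0.71  0.71] 0 [-2.844 -0.111  1.824  0.589  2.041  2.57 ] [-0.16  -0.289  0.193] z [ 0.674 -0.311 -0.67 ]
```

>>> servo_tool:
  series: "-1 -.3 -3.7 -.2 .12;-1 -.5 -7.5 -.5 .25;-1 -.8 -11.2 -.7 .37;-1 -1 -15 -1 .5;-1 -1.3 -18.7 -1.2 .62;-1 -1.6 -22.5 -1.5 .75;-1 -1.8 -26.2 -1.7 .87;-1 -2.1 -30 -2 1;-1 -2.3 -33.7 -2.2 1.12;-1 -2.6 -37.5 -2.5 1.25;-1 -2.9 -41.2 -2.7 1.37;-1 -3.1 -45 -3 1.5;-1 -3.4 -48.7 -3.2 1.62;-1 -3.6 -52.5 -3.5 1.75;-1 -3.9 -56.2 -3.7 1.87;-1 -4.2 -60 -4 2;-1 -4.4 -63.7 -4.2 2.12;-1 -4.7 -67.5 -4.5 2.25;-1 -4.9 -71.2 -4.7 2.37;-1 -5.2 -75 -5 2.5"

```text
time: 5.1
tool_pos: [0.2525, -0.4508, 0.292]
ee_rot: [-3.082, -0.044, 0.344]
wrist_force: [0.4, -1.0, -0.3]
width: 0.0938
```

>>> servo_tool:
  series: "-1 0 0 0 .12;-1 0 0 0 .25;-1 0 0 0 .37;-1 0 0 0 .5;-1 0 0 0 .62;-1 0 0 0 .75;-1 0 0 0 .87;-1 0 0 0 1;-1 0 0 0 1.12;-1 0 0 0 1.25;-1 0 0 0 1.37;-1 0 0 0 1.5;-1 0 0 0 1.62;-1 0 0 0 1.75;-1 0 0 0 1.87;-1 0 0 0 2;-1 0 0 0 2.12;-1 0 0 0 2.25"

```text
time: 6.6
tool_pos: [0.2534, -0.4491, 0.2921]
ee_rot: [3.138, 0.074, -1.9]
wrist_force: [-1.0, -0.3, -0.8]
width: 0.094
```

```bash
cat > st.py <<'E'
from bench import robot
from sim import *
o=robot.get_obs();q=o['joint_positions'];p,R=fk(q);Rm=Ro.from_euler('xyz',o['ee_rot']).as_matrix()
print('t',round(o['time'],2),'q',q.round(3),'p',o['tool_pos'].round(4),'fkerr mm',((p-o['tool_pos'])*1e3).round(1),'rot err',np.linalg.norm(Ro.from_matrix(R.T@Rm).as_rotvec()).round(4));print('x',Rm[:,0].round(3),'y',Rm[:,1].round(3),'z',Rm[:,2].round(3),'w',o['width'].round(4))
E
python3 st.py
```

```text
t 6.6 q [-1.198  0.051  1.241  0.048  1.907  2.287] p [ 0.2534 -0.4491  0.2921] fkerr mm [-0.1 -0.  -0. ] rot err 0.0Traceback (most recent call last):
  File "st.py", line 4, in <module>
    print('t',round(o['time'],2),'q',q.round(3),'p',o['tool_pos'].round(4),'fkerr mm',((p-o['tool_pos'])*1e3).round(1),'rot err',np.linalg.norm(Ro.from_matrix(R.T@Rm).as_rotvec()).round(4));print('x',Rm[:,0].round(3),'y',Rm[:,1].round(3),'z',Rm[:,2].round(3),'w',o['width'].round(4))
                                                                                                                                                                                                                                                                       ^^^^^^^^^^^^^^^^
AttributeError: 'float' object has no attribute 'round'
```

```bash
sed -i "s/o\['width'\].round(4)/round(o['width'],4)/" st.py; nproc
cat > plan.py <<'E'
import sys,itertools
from multiprocessing import Pool
from sim import *
from s1 import call
from bench import robot
tz=np.array([np.cos(.12),np.sin(.12),0])
def cost(q,zlo=.14):
    p,R=fk(q);r=np.hypot(*p[:2])
    return np.arccos(np.clip(R[:,2]@tz,-1,1))+5*max(0,zlo-p[2])+2*max(0,p[2]-.5)+.17*max(0,-.9-q[0])+3*max(0,p[1]+.15)+3*max(0,.25-r)+3*max(0,p[0]-.5)
dirs=[np.zeros(3)]+[np.array(d)/np.linalg.norm(d) for d in itertools.product((-1,0,1),repeat=3) if any(d)]
def ev(a):
    q,d,t,n=a;q1=call(q,(d*.04*n,t*n),n,.6);return cost(q1),q1,d,t
if __name__=='__main__':
    steps=int(sys.argv[1]);ns=[int(x) for x in sys.argv[2].split(',')]
    q00=robot.get_obs()['joint_positions']
    with Pool() as P:
      for n in ns:
        q=q00
        for k in range(steps*4//n):
            c,q1,d,t=min(P.map(ev,[(q,d,t,n) for d in dirs for t in (.125,0,-.125)]),key=lambda b:b[0])
            s=fk(q)[1].T@d*4*n; print(n,k,round(c,3),'world',d.round(2),'tool cm',s.round(1),'turn',t*n,'->',q1.round(2),'p',fk(q1)[0].round(3),'z',fk(q1)[1][:,2].round(3),flush=True); q=q1
E
python3 st.py; time OMP_NUM_THREADS=1 timeout 500 python3 plan.py 6 4,8
```

```text
4
t 6.6 q [-1.198  0.051  1.241  0.048  1.907  2.287] p [ 0.2534 -0.4491  0.2921] fkerr mm [-0.1 -0.  -0. ] rot err 0.0
x [-0.322 -0.944 -0.074] y [-0.946  0.323  0.003] z [ 0.021  0.071 -0.997] w 0.094
4 0 1.538 world [ 0.58  0.58 -0.58] tool cm [-11.   -5.8  10.1] turn 0.5 -> [-1.23 -0.05  1.51  0.11  1.74  2.57] p [ 0.241 -0.407  0.209] z [ 0.079  0.088 -0.993]
4 1 1.473 world [1. 0. 0.] tool cm [ -9.6 -12.8   1.3] turn 0.5 -> [-1.43 -0.04  1.56  0.19  1.69  2.57] p [ 0.187 -0.437  0.183] z [ 0.176  0.098 -0.98 ]
4 2 1.399 world [1. 0. 0.] tool cm [-11.6 -10.6   2.8] turn 0.5 -> [-1.61 -0.06  1.67  0.28  1.63  2.57] p [ 0.135 -0.44   0.145] z [ 0.279  0.09  -0.956]
4 3 1.344 world [1. 0. 0.] tool cm [-13.1  -8.    4.5] turn -0.5 -> [-1.29  0.03  1.58  0.3   1.54  2.38] p [ 0.295 -0.44   0.145] z [ 0.279  0.09  -0.956]
4 4 1.273 world [0.71 0.   0.71] tool cm [ -7.9 -11.6  -7.7] turn 0.5 -> [-1.39  0.03  1.52  0.38  1.62  2.57] p [ 0.276 -0.46   0.187] z [ 0.362  0.1   -0.927]
4 5 1.204 world [0.71 0.   0.71] tool cm [-11.2  -9.5  -6.4] turn 0.5 -> [-1.58 -0.01  1.58  0.48  1.66  2.57] p [ 0.21  -0.465  0.187] z [ 0.457  0.093 -0.885]
8 0 1.488 world [ 0.58  0.58 -0.58] tool cm [-22.  -11.6  20.1] turn 1.0 -> [-1.44 -0.17  1.75  0.18  1.62  2.57] p [ 0.17  -0.38   0.145] z [ 0.164  0.086 -0.983]
8 1 1.396 world [0.58 0.58 0.58] tool cm [-29.    1.3 -13.5] turn -1.0 -> [-0.8  -0.3   1.49  0.19  1.89  2.27] p [ 0.355 -0.196  0.33 ] z [ 0.164  0.086 -0.983]
8 2 1.296 world [ 0.58  0.58 -0.58] tool cm [-14.4 -17.2  22.8] turn 1.0 -> [-1.06 -0.38  1.89  0.33  1.62  2.57] p [ 0.314 -0.212  0.165] z [ 0.28   0.16  -0.947]
real	0m35.284s
user	1m55.028s
sys	0m0.220s
```

>>> servo_tool:
  series: "-1 -2.7 -1.5 2.5 .12;-1 -5.5 -2.9 5 .25;-1 -8.2 -4.4 7.5 .37;-1 -11 -5.8 10 .5"

```text
time: 6.93
tool_pos: [0.2437, -0.4049, 0.2067]
ee_rot: [-3.134, 0.118, -2.207]
wrist_force: [-1.2, -0.1, 0.3]
width: 0.094
```

>>> servo_tool:
  series: "-1 -2.4 -3.2 .3 .12;-1 -4.8 -6.4 .6 .25;-1 -7.2 -9.6 1 .37;-1 -9.6 -12.8 1.3 .5"

```text
time: 7.27
tool_pos: [0.19, -0.4373, 0.1838]
ee_rot: [-3.098, 0.191, -2.391]
wrist_force: [-0.3, -0.2, 0.1]
width: 0.0939
```

>>> servo_tool:
  series: "-1 -2.9 -2.6 .7 .12;-1 -5.8 -5.3 1.4 .25;-1 -8.7 -8 2.1 .37;-1 -11.6 -10.6 2.8 .5"

```text
time: 7.6
tool_pos: [0.1381, -0.4405, 0.1472]
ee_rot: [-3.075, 0.28, -2.58]
wrist_force: [-0.3, -1.4, 1.1]
width: 0.0939
```

```bash
python3 st.py;  OMP_NUM_THREADS=1 timeout 500 python3 plan.py 9 4
```

```text
t 7.6 q [-1.598 -0.056  1.661  0.27   1.636  2.567] p [ 0.1381 -0.4405  0.1472] fkerr mm [-0.6  0.1 -0. ] rot err 0.0
x [-0.813 -0.512 -0.276] y [-0.516  0.854 -0.064] z [ 0.269  0.091 -0.959] w 0.0939
4 0 1.353 world [1. 0. 0.] tool cm [-13.   -8.3   4.3] turn -0.5 -> [-1.27  0.03  1.57  0.29  1.55  2.38] p [ 0.298 -0.44   0.147] z [ 0.269  0.091 -0.959]
4 1 1.283 world [0.58 0.58 0.58] tool cm [-14.2  -4.9  -5.5] turn 0.5 -> [-1.38 -0.1   1.66  0.37  1.62  2.57] p [ 0.263 -0.399  0.177] z [ 0.351  0.106 -0.93 ]
4 2 1.222 world [0.71 0.   0.71] tool cm [-11.1  -9.4  -6.6] turn 0.5 -> [-1.61 -0.13  1.7   0.46  1.69  2.57] p [ 0.193 -0.408  0.184] z [ 0.444  0.103 -0.89 ]
4 3 1.163 world [1. 0. 0.] tool cm [-12.   -7.9   7.1] turn -0.5 -> [-1.27 -0.04  1.62  0.47  1.53  2.38] p [ 0.353 -0.408  0.184] z [ 0.444  0.103 -0.89 ]
4 4 1.086 world [0.71 0.   0.71] tool cm [ -8.2 -12.8  -5.1] turn 0.5 -> [-1.36 -0.01  1.58  0.57  1.58  2.57] p [ 0.342 -0.431  0.208] z [ 0.523  0.116 -0.844]
4 5 1.002 world [0.71 0.   0.71] tool cm [-11.6 -10.4  -3.6] turn 0.5 -> [-1.53 -0.01  1.67  0.67  1.59  2.57] p [ 0.292 -0.442  0.186] z [ 0.616  0.114 -0.779]
4 6 0.917 world [0.71 0.   0.71] tool cm [-13.6  -8.2  -1.8] turn 0.5 -> [-1.68 -0.    1.79  0.76  1.59  2.57] p [ 0.249 -0.434  0.15 ] z [ 0.701  0.099 -0.706]
4 7 0.86 world [1. 0. 0.] tool cm [-10.3  -4.9  11.2] turn -0.5 -> [-1.35  0.06  1.72  0.81  1.36  2.3 ] p [ 0.409 -0.434  0.15 ] z [ 0.701  0.099 -0.706]
4 8 0.754 world [0.71 0.   0.71] tool cm [-10.6 -12.   -0. ] turn 0.5 -> [-1.34  0.09  1.72  0.92  1.34  2.57] p [ 0.439 -0.441  0.162] z [ 0.772  0.099 -0.628]
```

>>> servo_tool:
  series: "-1 -3.3 -2.1 1.1 -.12;-1 -6.5 -4.1 2.1 -.25;-1 -9.8 -6.2 3.2 -.37;-1 -13 -8.3 4.3 -.5"

```text
time: 7.93
tool_pos: [0.3, -0.4402, 0.1473]
ee_rot: [-2.948, 0.212, -2.067]
wrist_force: [0.1, -0.6, -0.4]
width: 0.0939
```

>>> servo_tool:
  series: "-1 -3.5 -1.2 -1.4 .12;-1 -7.1 -2.4 -2.7 .25;-1 -10.6 -3.7 -4.1 .37;-1 -14.2 -4.9 -5.5 .5"

```text
time: 8.27
tool_pos: [0.2649, -0.3987, 0.1778]
ee_rot: [-2.962, 0.328, -2.333]
wrist_force: [-0.6, 0.1, 0.0]
width: 0.0938
```

>>> servo_tool:
  series: "-1 -2.8 -2.3 -1.6 .12;-1 -5.5 -4.7 -3.3 .25;-1 -8.3 -7 -4.9 .37;-1 -11.1 -9.4 -6.6 .5"

```text
time: 8.6
tool_pos: [0.1936, -0.4086, 0.1855]
ee_rot: [-2.977, 0.438, -2.538]
wrist_force: [0.1, 0.1, 0.7]
width: 0.0935
```

>>> servo_tool:
  series: "-1 -3 -2 1.8 -.12;-1 -6 -4 3.5 -.25;-1 -9 -5.9 5.3 -.37;-1 -12 -7.9 7.1 -.5"

```text
time: 8.93
tool_pos: [0.3555, -0.4065, 0.1843]
ee_rot: [-2.785, 0.305, -2.019]
wrist_force: [0.4, -1.0, -0.9]
width: 0.0943
```

>>> servo_tool:
  series: "-1 -2 -3.2 -1.3 .12;-1 -4.1 -6.4 -2.5 .25;-1 -6.1 -9.6 -3.8 .37;-1 -8.2 -12.8 -5.1 .5"

```text
time: 9.27
tool_pos: [0.3459, -0.4304, 0.2097]
ee_rot: [-2.812, 0.457, -2.259]
wrist_force: [0.4, 0.5, -0.2]
width: 0.0944
```

>>> servo_tool:
  series: "-1 -2.9 -2.6 -.9 .12;-1 -5.8 -5.2 -1.8 .25;-1 -8.7 -7.8 -2.7 .37;-1 -11.6 -10.4 -3.6 .5"

```text
time: 9.6
tool_pos: [0.2949, -0.4415, 0.1883]
ee_rot: [-2.83, 0.597, -2.433]
wrist_force: [-1.0, -0.2, -0.4]
width: 0.0942
```

>>> servo_tool:
  series: "-1 -3.4 -2 -.5 .12;-1 -6.8 -4.1 -.9 .25;-1 -10.2 -6.1 -1.4 .37;-1 -13.6 -8.2 -1.8 .5"

```text
time: 9.93
tool_pos: [0.2518, -0.4339, 0.1553]
ee_rot: [-2.893, 0.736, -2.633]
wrist_force: [-0.6, 0.2, -0.3]
width: 0.0936
```

```bash
python3 st.py; sed -i 's/.14):/.17):/;s/p\[0\]-.5)/p[0]-.45)/' plan.py; OMP_NUM_THREADS=1 timeout 500 python3 plan.py 11 4
```

```text
t 9.93 q [-1.669 -0.011  1.774  0.741  1.599  2.567] p [ 0.2518 -0.4339  0.1553] fkerr mm [-1.4  0.2 -0.5] rot err 0.0
x [-0.647 -0.361 -0.671] y [-0.328  0.927 -0.183] z [ 0.688  0.102 -0.718] w 0.0936
4 0 0.89 world [0.71 0.   0.71] tool cm [-14.9  -5.8  -0.3] turn 0 -> [-1.63 -0.03  1.76  0.79  1.61  2.57] p [ 0.277 -0.432  0.182] z [ 0.714  0.1   -0.693]
4 1 0.834 world [1. 0. 0.] tool cm [-9.7 -5.6 11.4] turn -0.5 -> [-1.3   0.05  1.67  0.82  1.37  2.3 ] p [ 0.437 -0.432  0.182] z [ 0.714  0.1   -0.693]
4 2 0.75 world [0.58 0.58 0.58] tool cm [-15.2  -4.8   1.1] turn 0.5 -> [-1.28 -0.03  1.81  0.93  1.32  2.57] p [ 0.457 -0.378  0.182] z [ 0.779  0.112 -0.616]
4 3 0.653 world [0. 0. 1.] tool cm [-11.1  -6.   -9.9] turn 0.5 -> [-1.48 -0.02  1.91  1.05  1.44  2.57] p [ 0.391 -0.39   0.167] z [ 0.851  0.108 -0.513]
4 4 0.576 world [0.71 0.   0.71] tool cm [-14.5  -5.6   3.8] turn 0 -> [-1.38  0.01  1.87  1.11  1.37  2.57] p [ 0.444 -0.394  0.185] z [ 0.874  0.108 -0.474]
4 5 0.544 world [0.   0.71 0.71] tool cm [-13.6   7.3  -4.1] turn 0 -> [-1.43 -0.2   2.01  1.13  1.45  2.57] p [ 0.42  -0.319  0.22 ] z [ 0.891  0.115 -0.439]
4 6 0.462 world [0. 0. 1.] tool cm [-13.5  -5.1  -7. ] turn 0.5 -> [-1.61 -0.09  2.09  1.19  1.57  2.57] p [ 0.369 -0.334  0.182] z [ 0.935  0.117 -0.335]
4 7 0.394 world [0.71 0.   0.71] tool cm [-14.2  -3.1   6.8] turn 0 -> [-1.45 -0.05  2.05  1.3   1.45  2.57] p [ 0.434 -0.34   0.195] z [ 0.948  0.117 -0.297]
4 8 0.361 world [0.   0.71 0.71] tool cm [-12.8   9.3  -2. ] turn 0 -> [-1.48 -0.24  2.19  1.31  1.5   2.57] p [ 0.421 -0.27   0.216] z [ 0.957  0.125 -0.26 ]
4 9 0.297 world [0. 0. 1.] tool cm [-15.2  -3.   -4.2] turn 0.5 -> [-1.58 -0.03  2.25  1.37  1.58  2.57] p [ 0.396 -0.281  0.165] z [ 0.98   0.126 -0.155]
4 10 0.242 world [0. 0. 1.] tool cm [-15.8   1.3  -2.5] turn 0 -> [-1.62 -0.06  2.23  1.37  1.65  2.57] p [ 0.383 -0.286  0.192] z [ 0.985  0.128 -0.118]
```

>>> servo_tool:
  series: "-1 -3.7 -1.4 -.1 0;-1 -7.5 -2.9 -.1 0;-1 -11.2 -4.3 -.2 0;-1 -14.9 -5.8 -.3 0"

```text
time: 10.27
tool_pos: [0.2787, -0.432, 0.1842]
ee_rot: [-2.816, 0.747, -2.543]
wrist_force: [0.7, 0.0, -0.4]
width: 0.0939
```

>>> servo_tool:
  series: "-1 -2.4 -1.4 2.8 -.12;-1 -4.9 -2.8 5.7 -.25;-1 -7.3 -4.2 8.5 -.37;-1 -9.7 -5.6 11.4 -.5"

```text
time: 10.6
tool_pos: [0.4396, -0.4314, 0.1837]
ee_rot: [-2.488, 0.505, -1.999]
wrist_force: [-0.2, -1.4, -0.6]
width: 0.0942
```

>>> servo_tool:
  series: "-1 -3.8 -1.2 .3 .12;-1 -7.6 -2.4 .5 .25;-1 -11.4 -3.6 .8 .37;-1 -15.2 -4.8 1.1 .5"

```text
time: 10.93
tool_pos: [0.4601, -0.3769, 0.1868]
ee_rot: [-2.584, 0.756, -2.262]
wrist_force: [-0.4, -0.4, -0.2]
width: 0.0936
```

>>> servo_tool:
  series: "-1 -2.8 -1.5 -2.5 .12;-1 -5.5 -3 -5 .25;-1 -8.3 -4.5 -7.4 .37;-1 -11.1 -6 -9.9 .5"

```text
time: 11.27
tool_pos: [0.3919, -0.3899, 0.1724]
ee_rot: [-2.698, 0.96, -2.491]
wrist_force: [-0.9, -0.4, -0.4]
width: 0.0938
```

>>> servo_tool:
  series: "-1 -3.6 -1.4 .9 0;-1 -7.2 -2.8 1.9 0;-1 -10.9 -4.2 2.8 0;-1 -14.5 -5.6 3.8 0"

```text
time: 11.6
tool_pos: [0.445, -0.3937, 0.1908]
ee_rot: [-2.591, 0.972, -2.38]
wrist_force: [0.3, 0.3, 0.6]
width: 0.0941
```

>>> servo_tool:
  series: "-1 -3.4 1.8 -1 0;-1 -6.8 3.6 -2 0;-1 -10.2 5.5 -3.1 0;-1 -13.6 7.3 -4.1 0"

```text
time: 11.93
tool_pos: [0.4196, -0.3154, 0.2247]
ee_rot: [-2.504, 0.981, -2.282]
wrist_force: [0.3, 0.2, 0.4]
width: 0.0938
```

>>> servo_tool:
  series: "-1 -3.4 -1.3 -1.7 .12;-1 -6.7 -2.5 -3.5 .25;-1 -10.1 -3.8 -5.2 .37;-1 -13.5 -5.1 -7 .5"

```text
time: 12.27
tool_pos: [0.3674, -0.3331, 0.188]
ee_rot: [-2.782, 1.19, -2.63]
wrist_force: [0.5, -0.6, 0.1]
width: 0.0941
```

```bash
python3 st.py; OMP_NUM_THREADS=1 timeout 500 python3 plan.py 7 4; python3 -c "
from s2 import *
for z in(.2,.25,.3,.35):
  for x,y in((.40,-.3),(.5,-.25),(.5,-.1)):
    for r in(1,-1):print(z,x,y,r,[o.round(2) for o in gik(np.array([x,y,z]),Rt(.12,0,r),10)])"
```

```text
t 12.27 q [-1.612 -0.105  2.08   1.179  1.578  2.566] p [ 0.3674 -0.3331  0.188 ] fkerr mm [-2.   0.2 -1.2] rot err 0.0
x [-0.324 -0.182 -0.928] y [-0.174  0.976 -0.131] z [ 0.93   0.119 -0.348] w 0.0941
4 0 0.409 world [0.71 0.   0.71] tool cm [-14.2  -3.4   6.6] turn 0 -> [-1.46 -0.06  2.04  1.28  1.46  2.57] p [ 0.429 -0.34   0.202] z [ 0.943  0.12  -0.309]
4 1 0.378 world [0.   0.71 0.71] tool cm [-13.    9.   -2.1] turn 0 -> [-1.49 -0.25  2.18  1.29  1.53  2.57] p [ 0.414 -0.271  0.223] z [ 0.953  0.129 -0.274]
4 2 0.292 world [0. 0. 1.] tool cm [-15.   -3.3  -4.4] turn 0.5 -> [-1.61 -0.05  2.23  1.33  1.61  2.57] p [ 0.385 -0.285  0.172] z [ 0.977  0.132 -0.17 ]
4 3 0.228 world [0.58 0.58 0.58] tool cm [-10.4   8.5   8.7] turn 0 -> [-1.37 -0.15  2.33  1.5   1.44  2.57] p [ 0.454 -0.222  0.18 ] z [ 0.982  0.135 -0.134]
4 4 0.192 world [ 0.   -0.71  0.71] tool cm [-11.3 -10.9  -3. ] turn 0 -> [-1.43  0.01  2.13  1.49  1.52  2.57] p [ 0.45  -0.314  0.212] z [ 0.986  0.134 -0.099]
4 5 0.154 world [0.   0.71 0.71] tool cm [-11.5  11.1   0.4] turn 0 -> [-1.4  -0.17  2.28  1.53  1.51 
[... 717 characters left out ...]
5 0.5 -0.25 1 []
0.25 0.5 -0.25 -1 [array([-1.26, -0.11,  2.23,  1.67,  1.41, -0.56])]
0.25 0.5 -0.1 1 []
0.25 0.5 -0.1 -1 [array([-1.02, -0.5 ,  2.49,  1.76,  1.18, -0.46])]
0.3 0.4 -0.3 1 []
0.3 0.4 -0.3 -1 [array([-1.58, -0.17,  2.15,  1.52,  1.69, -0.42])]
0.3 0.5 -0.25 1 []
0.3 0.5 -0.25 -1 [array([-1.26, -0.21,  2.19,  1.65,  1.39, -0.41])]
0.3 0.5 -0.1 1 []
0.3 0.5 -0.1 -1 [array([-1.02, -0.62,  2.43,  1.68,  1.15, -0.26])]
0.35 0.4 -0.3 1 []
0.35 0.4 -0.3 -1 [array([-1.58, -0.25,  2.1 ,  1.54,  1.69, -0.28])]
0.35 0.5 -0.25 1 []
0.35 0.5 -0.25 -1 [array([-1.26, -0.29,  2.13,  1.62,  1.38, -0.28])]
0.35 0.5 -0.1 1 []
0.35 0.5 -0.1 -1 [array([-1.02, -0.69,  2.36,  1.61,  1.14, -0.1 ])]
```

>>> servo_tool:
  series: "-1 -3.6 -.9 1.7 0;-1 -7.1 -1.7 3.3 0;-1 -10.7 -2.6 5 0;-1 -14.2 -3.4 6.6 0"

```text
time: 12.6
tool_pos: [0.4322, -0.3395, 0.2015]
ee_rot: [-2.631, 1.207, -2.475]
wrist_force: [-0.3, -0.5, -0.3]
width: 0.0943
```

>>> servo_tool:
  series: "-1 -3.2 2.3 -.5 0;-1 -6.5 4.5 -1 0;-1 -9.7 6.8 -1.6 0;-1 -13 9 -2.1 0"

```text
time: 12.93
tool_pos: [0.4163, -0.2687, 0.2223]
ee_rot: [-2.492, 1.217, -2.324]
wrist_force: [-0.0, 1.1, 0.1]
width: 0.0939
```

>>> servo_tool:
  series: "-1 -3.8 -.8 -1.1 .12;-1 -7.5 -1.6 -2.2 .25;-1 -11.2 -2.5 -3.3 .37;-1 -15 -3.3 -4.4 .5"

```text
time: 13.27
tool_pos: [0.3863, -0.2847, 0.1724]
ee_rot: [2.873, 1.388, 3.004]
wrist_force: [0.7, 0.5, 0.2]
width: 0.0943
```

>>> servo_tool:
  series: "-1 -2.6 2.1 2.2 0;-1 -5.2 4.3 4.4 0;-1 -7.8 6.4 6.5 0;-1 -10.4 8.5 8.7 0"

```text
time: 13.6
tool_pos: [0.457, -0.2208, 0.1801]
ee_rot: [3.003, 1.429, 3.139]
wrist_force: [0.2, -0.7, -0.8]
width: 0.0938
```

>>> servo_tool:
  series: "-1 -2.8 -2.7 -.8 0;-1 -5.6 -5.4 -1.5 0;-1 -8.5 -8.2 -2.3 0;-1 -11.3 -10.9 -3 0"

```text
time: 13.93
tool_pos: [0.4537, -0.3133, 0.214]
ee_rot: [-2.963, 1.463, -2.826]
wrist_force: [-0.1, 0.5, 0.0]
width: 0.0942
```

```bash
python3 st.py; OMP_NUM_THREADS=1 timeout 500 python3 plan.py 5 4
```

```text
t 13.93 q [-1.43   0.005  2.125  1.483  1.511  2.566] p [ 0.4537 -0.3133  0.214 ] fkerr mm [-2.2  0.2 -1.6] rot err 0.0
x [-0.102 -0.033 -0.994] y [-0.138  0.99  -0.019] z [ 0.985  0.135 -0.106] w 0.0942
4 0 0.155 world [0. 0. 1.] tool cm [-15.9  -0.3  -1.7] turn 0.5 -> [-1.45  0.17  2.22  1.58  1.56  2.57] p [ 0.445 -0.294  0.159] z [0.994 0.112 0.001]
4 1 0.09 world [0.   0.71 0.71] tool cm [-8.2 13.7  1.3] turn -0.5 -> [-1.39 -0.43  2.4   1.6   1.51  2.49] p [ 0.445 -0.181  0.272] z [0.994 0.112 0.002]
4 2 0.09 world [0. 0. 0.] tool cm [0. 0. 0.] turn 0 -> [-1.39 -0.43  2.4   1.6   1.51  2.49] p [ 0.445 -0.181  0.272] z [0.994 0.112 0.002]
4 3 0.09 world [0. 0. 0.] tool cm [0. 0. 0.] turn 0 -> [-1.39 -0.43  2.4   1.6   1.51  2.49] p [ 0.445 -0.181  0.272] z [0.994 0.112 0.002]
4 4 0.09 world [0. 0. 0.] tool cm [0. 0. 0.] turn 0 -> [-1.39 -0.43  2.4   1.6   1.51  2.49] p [ 0.445 -0.181  0.272] z [0.994 0.112 0.002]
```

>>> servo_tool:
  series: "-1 -4 -.1 -.4 .12;-1 -8 -.1 -.8 .25;-1 -12 -.2 -1.3 .37"

```text
time: 14.18
tool_pos: [0.4483, -0.3018, 0.1749]
ee_rot: [1.673, 1.389, 1.791]
wrist_force: [0.4, -1.4, -0.9]
width: 0.094
```

```bash
cat > tgt.py <<'E'
# usage: tool-frame shift (cm) from now to world grasp points
from bench import robot
from sim import *
import sys
o=robot.get_obs();R=Ro.from_euler('xyz',o['ee_rot']).as_matrix();g=o['tool_pos']-R[:,2]*.019
roll=np.arcsin(R[2,1])
def show_t(name,w): print(name,'tool cm',(R.T@(np.array(w)-g)*100).round(2))
print('grasp pt',g.round(4),'jaw tilt',R[2,1].round(4))
for a in sys.argv[1:]: show_t(a,[float(v) for v in a.split(',')])
E
python3 st.py; python3 tgt.py .50,-.315,.2 .50,-.315,.072 .611,-.309,.072
```

```text
t 14.18 q [-1.446  0.132  2.195  1.561  1.554  2.566] p [ 0.4483 -0.3018  0.1749] fkerr mm [-2.2  0.3 -1.7] rot err 0.0
x [-0.04   0.176 -0.984] y [-0.114  0.977  0.18 ] z [ 0.993  0.119 -0.018] w 0.094
grasp pt [ 0.4295 -0.304   0.1753] jaw tilt 0.1797
.50,-.315,.2 tool cm [-2.91 -1.43  6.82]
.50,-.315,.072 tool cm [ 9.68 -3.73  7.06]
.611,-.309,.072 tool cm [ 9.35 -4.42 18.15]
```

>>> servo_tool:
  series: "-1 -1 -.5 1.5 -.09;-1 -1 -1 3 -.18;-1 -1 -1.5 5 -.18;-1 -1 -1.8 6 -.18;-1 -1 -1.8 6 -.18"

```text
time: 14.6
tool_pos: [0.5114, -0.3126, 0.1806]
ee_rot: [3.142, 1.552, -3.019]
wrist_force: [-0.2, 0.1, 1.1]
width: 0.094
```

```bash
python3 st.py; python3 tgt.py .491,-.323,.066 .61,-.309,.066
python3 - <<'E'
from h import *
from bench import snapshot
for u,v in((536,290),(582,302),(588,309),(634,316)): print(cast('top',u,v,.01).round(3))
p,d=snapshot('side'); cv2.imwrite('pics/side1.png',p[:,:,::-1])
f=np.load('pics/top0.npz');P=pts('top',f['d']);print('handle zmax',P[295:325,585:636,2].max().round(3), P[295:325,585:636].reshape(-1,3)[P[295:325,585:636,2].ravel()>.012].min(0).round(3),P[295:325,585:636].reshape(-1,3)[P[295:325,585:636,2].ravel()>.012].max(0).round(3))
E
```

```text
t 14.6 q [-1.285  0.18   2.117  1.666  1.436  2.41 ] p [ 0.5114 -0.3126  0.1806] fkerr mm [-2.3  0.3 -1.7] rot err 0.0
x [-0.019 -0.002 -1.   ] y [-0.122  0.992  0.   ] z [ 0.992  0.122 -0.019] w 0.094
grasp pt [ 0.4925 -0.3149  0.181 ] jaw tilt 0.0
.491,-.323,.066 tool cm [11.5  -0.79 -0.04]
.61,-.309,.066 tool cm [11.28 -0.85 11.94]
[ 0.563 -0.367  0.01 ]
[ 0.542 -0.444  0.01 ]
[ 0.53  -0.453  0.01 ]
[ 0.518 -0.529  0.01 ]
handle zmax 0.764 [ 0.506 -0.527  0.012] [0.55  0.015 0.764]
```

View pics/side1.png

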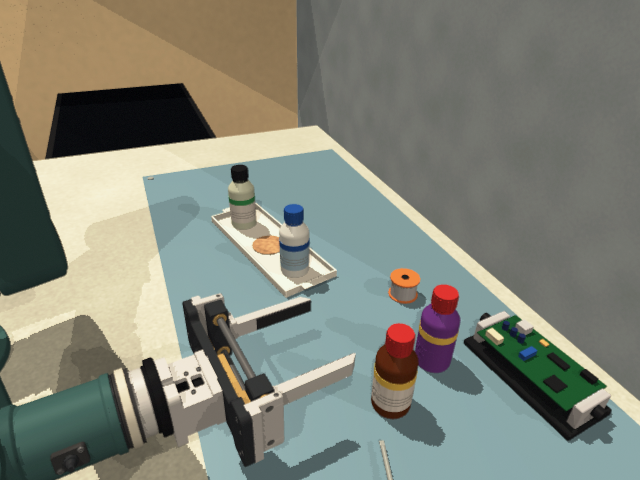

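>>> servo_tool:
  series: "-1 3 -.4 0 0;-1 6 -.8 0 0;-1 8.5 -.8 0 0;-1 8.5 -.8 0 0"

```text
time: 14.98
tool_pos: [0.5082, -0.32, 0.0905]
ee_rot: [2.719, 1.546, 2.838]
wrist_force: [-1.3, 0.1, -0.1]
width: 0.094
```

>>> servo_tool:
  series: "-1 1 0 0 0;-1 2 0 0 0;-1 2.4 0 0 0;-1 2.4 0 0 0"

```text
time: 15.32
tool_pos: [0.5084, -0.3216, 0.0721]
ee_rot: [3.079, 1.553, -3.085]
wrist_force: [-0.4, 0.3, 0.2]
width: 0.0941
```

```bash
python3 st.py; python3 tgt.py .61,-.309,.073
python3 - <<'E'
from h import *
from bench import snapshot
a=[snapshot(n)[0][:,:,::-1] for n in('side','top')]
cv2.imwrite('pics/b1.png',cv2.resize(np.hstack([a[0],a[1]]),(800,300),interpolation=cv2.INTER_AREA)); cv2.imwrite('pics/b1s.png',a[0])
E
```

```text
t 15.32 q [-1.298  0.474  2.091  1.69   1.472  2.144] p [ 0.5084 -0.3216  0.0721] fkerr mm [-2.3  0.3 -1.6] rot err 0.0
x [-0.018 -0.001 -1.   ] y [-0.119  0.993  0.001] z [ 0.993  0.119 -0.018] w 0.0941
grasp pt [ 0.4896 -0.3238  0.0724] jaw tilt 0.0011
.61,-.309,.073 tool cm [-0.28  0.04 12.13]
```

View pics/b1.png

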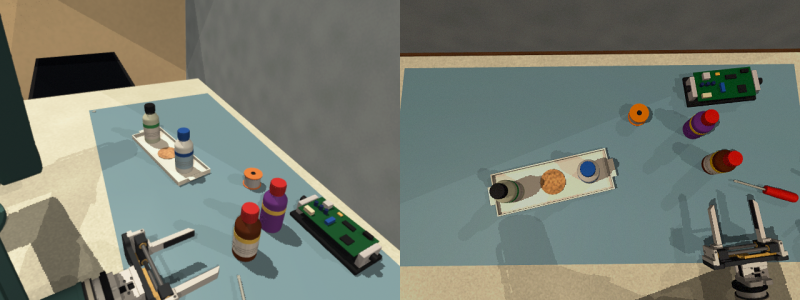

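>>> servo_tool:
  series: "-1 -.1 0 3 0;-1 -.1 0 6 0;-1 -.1 0 9 0;-1 -.1 0 12.1 0;-1 -.1 0 12.1 0"

```text
time: 15.83
tool_pos: [0.6324, -0.3055, 0.0732]
ee_rot: [-2.902, 1.555, -2.778]
wrist_force: [0.1, 0.3, 1.5]
width: 0.0939
```

>>> servo_tool:
  series: ".2 0 0 0 0;1 0 0 0 0;1 0 0 0 0;1 0 0 0 0;1 0 0 0 0;1 0 0 0 0;1 0 0 0 0;1 0 0 0 0"

```text
time: 16.5
tool_pos: [0.6285, -0.3072, 0.0706]
ee_rot: [3.105, 1.553, -3.059]
wrist_force: [-1.9, 1.3, 0.9]
width: 0.0549
```

```bash
python3 st.py; python3 tgt.py .61,-.309,.073
```

```text
t 16.5 q [-1.021  0.534  1.972  1.915  1.306  2.164] p [ 0.6285 -0.3072  0.0706] fkerr mm [-2.4  0.2 -1.6] rot err 0.0
x [-0.018 -0.001 -1.   ] y [-0.119  0.993  0.001] z [ 0.993  0.119 -0.018] w 0.0549
grasp pt [ 0.6097 -0.3094  0.0709] jaw tilt 0.0007
.61,-.309,.073 tool cm [-0.21  0.04  0.04]
```

>>> servo_tool:
  series: "1 -.5 0 0 0;1 -1.5 0 0 0;1 -3 0 0 0;1 -5 .4 -.5 0;1 -7 1 -1.5 0;1 -9 1.7 -3 0;1 -11 2.6 -4.7 0;1 -12.8 3.5 -6.3 0;1 -14 4.3 -7.5 0;1 -14.6 4.8 -8.4 0;1 -14.8 5 -8.7 0;1 -14.8 5 -8.7 0"

```text
time: 17.5
tool_pos: [0.5387, -0.2672, 0.2201]
ee_rot: [-3.109, 1.551, -2.991]
wrist_force: [0.4, 0.2, -4.8]
width: 0.0555
```

```bash
python3 st.py
python3 - <<'E'
from h import *
from bench import snapshot
a=[snapshot(n)[0][:,:,::-1] for n in('side','top')]
cv2.imwrite('pics/b2.png',cv2.resize(np.hstack([a[0],a[1]]),(800,300),interpolation=cv2.INTER_AREA))
E
```

```text
t 17.5 q [-1.174  0.028  2.17   1.721  1.335  2.5  ] p [ 0.5387 -0.2672  0.2201] fkerr mm [-2.3  0.2 -1.8] rot err 0.0
x [-0.019 -0.003 -1.   ] y [-0.118  0.993 -0.001] z [ 0.993  0.118 -0.02 ] w 0.0555
```

View pics/b2.png

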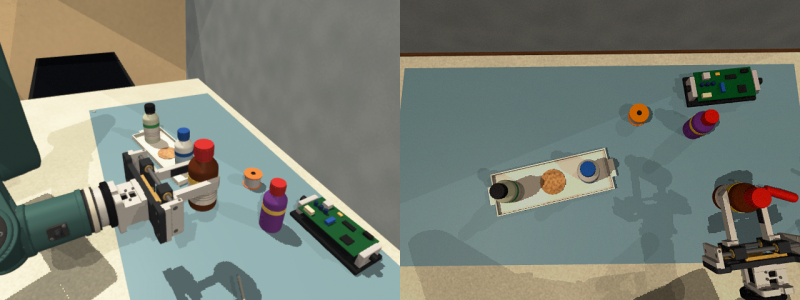

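>>> servo_tool:
  series: "1 0 0 0 -.02;1 0 0 0 -.06;1 0 0 0 -.12;1 0 0 0 -.2;1 0 0 0 -.29;1 0 0 0 -.38;1 0 0 0 -.47;1 0 0 0 -.56;1 0 0 0 -.65;1 0 0 0 -.74;1 0 0 0 -.83;1 0 0 0 -.92;1 0 0 0 -1.01;1 0 0 0 -1.1;1 0 0 0 -1.19;1 0 0 0 -1.28;1 0 0 0 -1.37;1 0 0 0 -1.46;1 0 0 0 -1.55;1 0 0 0 -1.64"

```text
time: 19.27
tool_pos: [0.5396, -0.2676, 0.2189]
ee_rot: [-1.59, -0.072, -1.45]
wrist_force: [1.1, -0.1, -4.0]
width: 0.0552
```

>>> servo_tool:
  series: "1 0 0 0 -.09;1 0 0 0 -.18;1 0 0 0 -.27;1 0 0 0 -.36;1 0 0 0 -.45;1 0 0 0 -.54;1 0 0 0 -.63;1 0 0 0 -.72;1 0 0 0 -.81;1 0 0 0 -.9;1 0 0 0 -.99;1 0 0 0 -1.08;1 0 0 0 -1.17;1 0 0 0 -1.26;1 0 0 0 -1.34;1 0 0 0 -1.41;1 0 0 0 -1.46;1 0 0 0 -1.49;1 0 0 0 -1.5;1 0 0 0 -1.5"

```text
time: 20.93
tool_pos: [0.5395, -0.2676, 0.2192]
ee_rot: [-2.971, -1.551, -0.051]
wrist_force: [-0.0, 0.2, -3.9]
width: 0.0553
```

```bash
python3 st.py
python3 - <<'E'
from h import *
from bench import snapshot
a=[snapshot(n)[0][:,:,::-1] for n in('side','top')]
cv2.imwrite('pics/b3.png',cv2.resize(np.hstack([a[0],a[1]]),(800,300),interpolation=cv2.INTER_AREA))
E
```

```text
t 20.93 q [-1.173  0.032  2.167  1.722  1.335 -0.641] p [ 0.5395 -0.2676  0.2192] fkerr mm [-2.3  0.2 -1.8] rot err 0.0
x [ 0.019 -0.001  1.   ] y [ 0.119 -0.993 -0.003] z [ 0.993  0.119 -0.019] w 0.0553
```

View pics/b3.png

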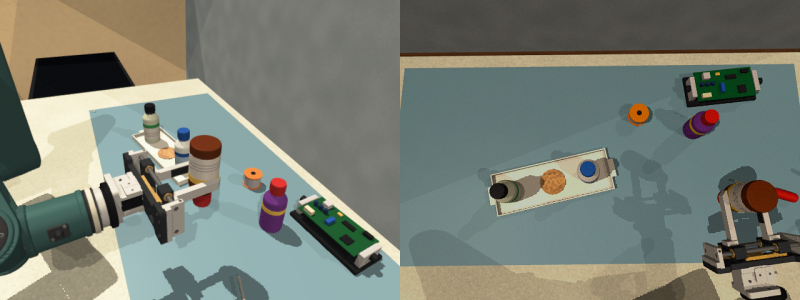

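Bottle is inverted (brown base up, red cap below, in side view about (205,150)–(200,200)). Hold about 3 s, then roll back.

>>> servo_tool:
  series: "1 0 0 0 0;1 0 0 0 0;1 0 0 0 0;1 0 0 0 0;1 0 0 0 0;1 0 0 0 0;1 0 0 0 0;1 0 0 0 0;1 0 0 0 0;1 0 0 0 0;1 0 0 0 0;1 0 0 0 0;1 0 0 0 0;1 0 0 0 0;1 0 0 0 0;1 0 0 0 0;1 0 0 0 0;1 0 0 0 0;1 0 0 0 0;1 0 0 0 0"

```text
time: 22.7
tool_pos: [0.5392, -0.2676, 0.22]
ee_rot: [-3.025, -1.552, 0.002]
wrist_force: [0.4, 1.2, -3.6]
width: 0.0549
```

>>> servo_tool:
  series: "1 0 0 0 0;1 0 0 0 0;1 0 0 0 0;1 0 0 0 0;1 0 0 0 0;1 0 0 0 0;1 0 0 0 0;1 0 0 0 0;1 0 0 0 0;1 0 0 0 0;1 0 0 0 0;1 0 0 0 0;1 0 0 0 0;1 0 0 0 0;1 0 0 0 0;1 0 0 0 0"

```text
time: 24.03
tool_pos: [0.5392, -0.2676, 0.22]
ee_rot: [-3.027, -1.552, 0.005]
wrist_force: [1.1, -0.2, -5.0]
width: 0.0554
```

>>> servo_tool:
  series: "1 0 0 0 .02;1 0 0 0 .06;1 0 0 0 .12;1 0 0 0 .2;1 0 0 0 .29;1 0 0 0 .38;1 0 0 0 .47;1 0 0 0 .56;1 0 0 0 .65;1 0 0 0 .74;1 0 0 0 .83;1 0 0 0 .92;1 0 0 0 1.01;1 0 0 0 1.1;1 0 0 0 1.19;1 0 0 0 1.28;1 0 0 0 1.37;1 0 0 0 1.46;1 0 0 0 1.55;1 0 0 0 1.64"

```text
time: 25.7
tool_pos: [0.5392, -0.2676, 0.2199]
ee_rot: [-1.589, 0.077, -1.453]
wrist_force: [-1.2, -0.6, -4.7]
width: 0.0554
```

>>> servo_tool:
  series: "1 0 0 0 .09;1 0 0 0 .18;1 0 0 0 .27;1 0 0 0 .36;1 0 0 0 .45;1 0 0 0 .54;1 0 0 0 .63;1 0 0 0 .72;1 0 0 0 .81;1 0 0 0 .9;1 0 0 0 .99;1 0 0 0 1.08;1 0 0 0 1.17;1 0 0 0 1.26;1 0 0 0 1.34;1 0 0 0 1.41;1 0 0 0 1.46;1 0 0 0 1.49;1 0 0 0 1.5;1 0 0 0 1.5"

```text
time: 27.37
tool_pos: [0.5392, -0.2676, 0.22]
ee_rot: [3.101, 1.552, -3.063]
wrist_force: [-0.4, 0.2, -4.0]
width: 0.0553
```

```bash
python3 st.py; python3 tgt.py .40,.10,.24 .565,.134,.24
python3 - <<'E'
from h import *
from bench import snapshot
f,d=snapshot('side');cv2.imwrite('pics/b4.png',f[:,:,::-1]); P=pts('side',d)
hsv=cv2.cvtColor(f,cv2.COLOR_RGB2HSV).astype(int);H,S,V=hsv[...,0],hsv[...,1],hsv[...,2]
m=((H<6)|(H>174))&(S>170)&(V>100)&(P[...,1]>-.4)&(P[...,0]<.62);q=P[m&(d>0)];print('red cap',len(q),q.min(0).round(3),q.max(0).round(3))
t=np.load('pics/top0.npz');hs=cv2.cvtColor(t['p'],cv2.COLOR_RGB2HSV).astype(int);m=(hs[...,0]>4)&(hs[...,0]<25)&(hs[...,1]>80)
N,L,st,ce=cv2.connectedComponentsWithStats(m[255:330,215:275].astype(np.uint8));i=1+st[1:,4].argmax();v,u=np.nonzero(L==i)
e=cv2.fitEllipse(cv2.convexHull(np.stack([u+215,v+255],1).astype(np.float32)));print('ellipse',e,cast('top',*e[0],.007).round(4))
# neighbours: extents of caps from top & side boxes; tray corners
for n in('top','side'):
    g=np.load(f'pics/{n}0.npz');hs=cv2.cvtColor(g['p'],cv2.COLOR_RGB2HSV).astype(int);Q=pts(n,g['d'])
    for k,m in(('blue',(hs[...,0]>105)&(hs[...,0]<125)&(hs[...,1]>160)&(Q[...,2]>.138)),('black',(hs[...,2]<50)&(Q[...,2]>.138)&(Q[...,1]<.3)&(Q[...,0]>.4)&(Q[...,2]<.16))):
        v,u=np.nonzero(m&(g['d']>0))
        if len(u)<20: continue
        e=cv2.minEnclosingCircle(np.float32(Q[v,u][:,:2])); print(n,k,e)
E
```

```text
t 27.37 q [-1.174  0.031  2.168  1.722  1.336  2.499] p [ 0.5392 -0.2676  0.22  ] fkerr mm [-2.3  0.2 -1.8] rot err 0.0
x [-0.018 -0.001 -1.   ] y [-0.119  0.993  0.001] z [ 0.993  0.119 -0.018] w 0.0553
grasp pt [ 0.5204 -0.2699  0.2203] jaw tilt 0.0007
.40,.10,.24 tool cm [-1.8  38.16 -7.59]
.565,.134,.24 tool cm [-2.11 39.57  9.19]
red cap 1033 [ 0.504 -0.289  0.257] [ 0.538 -0.254  0.288]
ellipse ((244.1505889892578, 290.48834228515625), (40.16853332519531, 41.00846862792969), 47.718509674072266) [0.5682 0.1334 0.007 ]
top blue ((0.5733629465103149, 0.12185905873775482), 0.1074041798710823)
top black ((0.5587292909622192, 0.13977815210819244), 0.11636095494031906)
side blue ((0.5885246396064758, 0.03042403794825077), 0.01757812313735485)
side black ((0.5416643619537354, 0.23594525456428528), 0.017699003219604492)
```

Run:
```python
from bench import robot
from sim import *
q=robot.get_obs()['joint_positions'];p,R=fk(q)
W=[(.5204,-.2699,.2203),(.505,-.2,.235),(.50,.0,.25),(.52,.10,.25),(.567,.1335,.24),(.567,.1335,.12),(.567,.1335,.077)]
off=p-(np.array(W[0])+R[:,2]*.019)
for a,b in zip(W,W[1:]):
    a,b=np.array(a),np.array(b);n=max(2,int(np.ceil(np.linalg.norm(b-a)/.03)))
    for k in range(1,n+1):
        t=a+(b-a)*k/n+R[:,2]*.019+off; q1=ik(q,t,R,.6); e=fk(q1); dq=abs(q1-q)/VM;q=q1
        print(t.round(3),q.round(2),'err mm',(np.linalg.norm(e[0]-t)*1e3).round(1),'rot',np.linalg.norm(Ro.from_matrix(e[1].T@R).as_rotvec()).round(3),'vfrac',dq.max().round(2))
```

```text
[ 0.532 -0.244  0.223] [-1.16 -0.03  2.22  1.73  1.32  2.51] err mm 0.0 rot 0.0 vfrac 0.38
[ 0.527 -0.221  0.228] [-1.15 -0.1   2.26  1.73  1.31  2.53] err mm 0.0 rot 0.0 vfrac 0.41
[ 0.521 -0.198  0.233] [-1.13 -0.17  2.31  1.73  1.29  2.55] err mm 0.0 rot 0.0 vfrac 0.43
[ 0.521 -0.169  0.235] [-1.09 -0.24  2.36  1.75  1.25  2.57] err mm 0.1 rot 0.0 vfrac 0.44
[ 0.52  -0.14   0.237] [-1.03 -0.3   2.4   1.78  1.2   2.57] err mm 3.5 rot 0.005 vfrac 0.36
[ 0.519 -0.112  0.239] [-0.96 -0.36  2.45  1.82  1.14  2.57] err mm 6.9 rot 0.009 vfrac 0.42
[ 0.519 -0.083  0.241] [-0.88 -0.42  2.48  1.86  1.07  2.57] err mm 9.9 rot 0.012 vfrac 0.52
[ 0.518 -0.055  0.244] [-0.77 -0.48  2.51  1.91  0.97  2.57] err mm 11.9 rot 0.014 vfrac 0.64
[ 0.517 -0.026  0.246] [-0.65 -0.55  2.54  1.96  0.85  2.57] err mm 12.1 rot 0.013 vfrac 0.75
[0.516 0.002 0.248] [-0.51 -0.61  2.55  2.02  0.71  2.57] err mm 9.8 rot 0.01 vfrac 0.83
[0.521 0.027 0.248] [-0.4  -0.66  2.55  2.05  0.59  2.57] err mm 1.6 rot 0.002 vfrac 0.71
[0.526 0.052 0.248] [-0.26 -0.64  2.54  2.23  0.48  2.42] err mm 0.0 rot 0.0 vfrac 0.95
[0
[... 161 characters left out ...]
0.015 vfrac 1.0
[0.56  0.119 0.243] [-0.01 -0.47  2.46  2.78  0.42  1.9 ] err mm 15.4 rot 0.023 vfrac 1.0
[0.583 0.136 0.238] [ 0.06 -0.34  2.4   2.96  0.48  1.73] err mm 15.4 rot 0.025 vfrac 1.0
[0.583 0.136 0.208] [ 0.13 -0.22  2.42  3.14  0.61  1.57] err mm 4.6 rot 0.008 vfrac 1.0
[0.583 0.136 0.178] [ 0.16 -0.11  2.43  3.2   0.73  1.53] err mm 0.0 rot 0.0 vfrac 0.67
[0.583 0.136 0.148] [0.16 0.   2.43 3.19 0.85 1.54] err mm 0.0 rot 0.0 vfrac 0.71
[0.583 0.136 0.118] [0.16 0.13 2.43 3.19 0.97 1.55] err mm 0.0 rot 0.0 vfrac 0.76
[0.583 0.136 0.096] [0.16 0.22 2.42 3.18 1.05 1.55] err mm 0.0 rot 0.0 vfrac 0.56
[0.583 0.136 0.075] [0.16 0.31 2.41 3.18 1.13 1.55] err mm 0.0 rot 0.0 vfrac 0.57
```

Run:
```python
from bench import robot
from sim import *
q0=robot.get_obs()['joint_positions'];p,R=fk(q0)
S=(.5204,-.2699,.2203)
for W in ([S,(.58,-.2,.235),(.60,.0,.24),(.59,.1,.24),(.567,.1335,.24),(.567,.1335,.077)],[S,(.60,-.2,.23),(.64,-.05,.235),(.62,.08,.235),(.567,.1335,.22),(.567,.1335,.077)]):
  q=q0;off=p-(np.array(W[0])+R[:,2]*.019);print()
  for a,b in zip(W,W[1:]):
    a,b=np.array(a),np.array(b);n=max(2,int(np.ceil(np.linalg.norm(b-a)/.025)));E=[];V=[];Q=[]
    for k in range(1,n+1):
        t=a+(b-a)*k/n+R[:,2]*.019+off; q1=ik(q,t,R,.6); e=fk(q1); V.append((abs(q1-q)/VM).max());q=q1
        E.append(np.linalg.norm(e[0]-t)*1e3);Q.append(q[5])
    print(b,n,'shift tool cm from S',(R.T@(b-np.array(S))*100).round(1),q.round(2),'maxerr',max(E).round(1),'v',max(V).round(2),'j6max',max(Q).round(2))
```

```text
[ 0.58  -0.2    0.235] 4 shift tool cm from S [-1.6  6.2  6.7] [-0.93 -0.04  2.2   1.87  1.13  2.49] maxerr 0.0 v 0.4 j6max 2.5
[0.6  0.   0.24] 9 shift tool cm from S [-2.2 25.9 11.1] [-0.35 -0.25  2.36  2.34  0.68  2.24] maxerr 0.0 v 0.49 j6max 2.49
[0.59 0.1  0.24] 5 shift tool cm from S [-2.2 35.9 11.3] [ 0.02 -0.27  2.37  2.94  0.52  1.75] maxerr 0.0 v 0.81 j6max 2.17
[0.567  0.1335 0.24  ] 2 shift tool cm from S [-2.1 39.5  9.4] [ 0.16 -0.3   2.39  3.22  0.5   1.5 ] maxerr 0.0 v 0.81 j6max 1.63
[0.567  0.1335 0.077 ] 7 shift tool cm from S [14.2 39.5  9.7] [0.16 0.31 2.41 3.18 1.13 1.55] maxerr 0.0 v 0.61 j6max 1.55

[ 0.6  -0.2   0.23] 5 shift tool cm from S [-1.1  6.   8.7] [-0.88  0.    2.17  1.9   1.1   2.47] maxerr 0.0 v 0.37 j6max 2.5
[ 0.64  -0.05   0.235] 7 shift tool cm from S [-1.7 20.4 14.5] [-0.45 -0.1   2.25  2.26  0.78  2.27] maxerr 0.0 v 0.42 j6max 2.45
[0.62  0.08  0.235] 6 shift tool cm from S [-1.7 33.6 14. ] [-0.05 -0.18  2.31  2.82  0.57  1.84] maxerr 0.0 v 0.69 j6max 2.23
[0.567  0.1335 0.22  ] 4 shift tool cm from S [-0.1 39.5  9.4] [ 0.16 -0.25  2.41  3.21  0.57  1.51] maxerr 0.0 v 0.6 j6max 1.77
[0.567  0.1335 0.077 ] 6 shift tool cm from S [14.2 39.5  9.7] [0.16 0.31 2.41 3.18 1.13 1.55] maxerr 0.0 v 0.63 j6max 1.55
```

>>> servo_tool:
  series: "1 -.4 1.2 1.2 0;1 -.9 2.8 3 0;1 -1.4 4.5 4.9 0;1 -1.8 6.2 6.6 0;1 -2.2 8.2 7.1 0;1 -2.5 10.4 7.6 0;1 -2.8 12.6 8.1 0;1 -3 14.8 8.6 0;1 -3 17 9.1 0;1 -3 19.2 9.6 0;1 -3 21.4 10.1 0;1 -3 23.6 10.6 0;1 -3 25.7 11 0;1 -3 27.7 11.1 0;1 -3 29.7 11.2 0;1 -3 31.7 11.2 0;1 -3 33.5 11.1 0;1 -3 35.2 10.9 0;1 -3 36.7 10.6 0;1 -3 38 10.2 0"

```text
time: 29.08
tool_pos: [0.5951, 0.1225, 0.2466]
ee_rot: [3.002, 1.549, 3.121]
wrist_force: [0.1, -1.3, -4.1]
width: 0.0556
```

>>> servo_tool:
  series: "1 0 .8 -.4 0;1 0 1.3 -.7 0;1 0 1.5 -.8 0;1 0 1.5 -.8 0;1 0 1.5 -.8 0"

```text
time: 29.5
tool_pos: [0.586, 0.1356, 0.2479]
ee_rot: [3.059, 1.551, -3.105]
wrist_force: [-0.1, 0.7, -4.2]
width: 0.0554
```

```bash
python3 st.py; python3 tgt.py .567,.1335,.24 .567,.1335,.077
python3 - <<'E'
from h import *
from bench import snapshot
a=[snapshot(n) for n in('side','top')]
cv2.imwrite('pics/b5.png',cv2.resize(np.hstack([a[0][0],a[1][0]])[:,:,::-1],(800,300),interpolation=cv2.INTER_AREA))
for n,(f,d) in zip(('side','top'),a):
    P=pts(n,d);hsv=cv2.cvtColor(f,cv2.COLOR_RGB2HSV).astype(int);H,S,V=hsv[...,0],hsv[...,1],hsv[...,2]
    m=((H<6)|(H>174))&(S>170)&(V>100)&(P[...,1]>0)&(P[...,2]>.25);q=P[m&(d>0)];print(n,'red cap',len(q),q.min(0).round(3),q.max(0).round(3))
E
```

```text
t 29.5 q [ 0.153 -0.329  2.387  3.219  0.469  1.504] p [0.586  0.1356 0.2479] fkerr mm [-2.6 -0.3 -1.9] rot err 0.0
x [-0.019 -0.001 -1.   ] y [-0.118  0.993  0.002] z [ 0.993  0.118 -0.019] w 0.0554
grasp pt [0.5672 0.1333 0.2482] jaw tilt 0.0016
.567,.1335,.24 tool cm [0.82 0.02 0.  ]
.567,.1335,.077 tool cm [ 1.712e+01 -1.000e-02  3.200e-01]
side red cap 357 [0.551 0.113 0.284] [0.585 0.148 0.315]
top red cap 906 [0.551 0.116 0.259] [0.586 0.167 0.319]
```

View pics/b5.png

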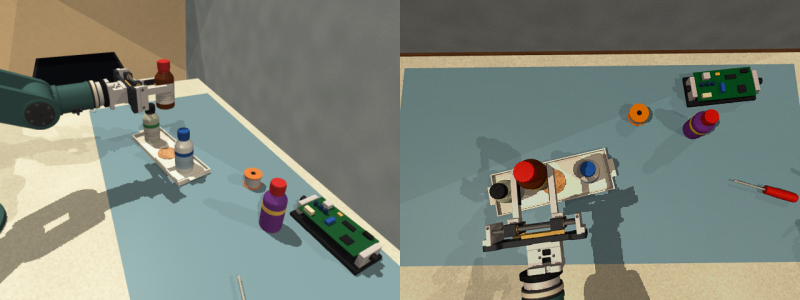

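>>> servo_tool:
  series: "1 .8 0 0 0;1 2.4 0 0 0;1 4.4 0 0 .0;1 6.4 0 0 0;1 8.4 .1 .1 0;1 10.4 .1 .2 0;1 12.2 .1 .2 0;1 13.6 .1 .3 0;1 14.6 .1 .3 0;1 15 .1 .3 0;1 15 .1 .3 0;1 15 .1 .3 0"

```text
time: 30.6
tool_pos: [0.5869, 0.1365, 0.0989]
ee_rot: [3.102, 1.553, -3.062]
wrist_force: [0.8, -0.4, -4.1]
width: 0.055
```

```bash
python3 st.py; python3 tgt.py .567,.1335,.077
cat > chk.py <<'E'
from h import *
from bench import snapshot
import sys
for n in('side','top'):
    f,d=snapshot(n);cv2.imwrite(f'pics/{sys.argv[1]}_{n}.png',f[:,:,::-1])
    P=pts(n,d);hsv=cv2.cvtColor(f,cv2.COLOR_RGB2HSV).astype(int);H,S,V=hsv[...,0],hsv[...,1],hsv[...,2];z=P[...,2];tr=(P[...,0]>.45)&(P[...,0]<.65)&(P[...,1]>0)&(P[...,1]<.3)
    M={'red':((H<6)|(H>174))&(S>170)&(V>100)&(z>.11)&tr,'blue':(H>105)&(H<125)&(S>160)&(z>.12)&tr,'black':(V<50)&(z>.125)&(z<.15)&tr,'reel':(H>6)&(H<16)&(S>200)&(z>.03)&(z<.05)&(P[...,1]<0)}
    for k,m in M.items():
        N,L,st,ce=cv2.connectedComponentsWithStats((m&(d>0)).astype(np.uint8))
        if N<2: print(n,k,'none');continue
        i=1+st[1:,4].argmax();q=P[L==i];print(n,k,st[i,4],'mid',((q.min(0)+q.max(0))/2).round(4),'min',q.min(0).round(3),'max',q.max(0).round(3))
E
python3 chk.py c1
```

```text
t 30.6 q [0.157 0.217 2.419 3.186 1.048 1.55 ] p [0.5869 0.1365 0.0989] fkerr mm [-2.7 -0.3 -1.5] rot err 0.0
x [-0.017 -0.001 -1.   ] y [-0.118  0.993  0.001] z [ 0.993  0.118 -0.017] w 0.055
grasp pt [0.5681 0.1343 0.0992] jaw tilt 0.0007
.567,.1335,.077 tool cm [ 2.23 -0.07 -0.08]
side red 303 mid [0.5682 0.1319 0.1515] min [0.552 0.113 0.137] max [0.585 0.151 0.166]
side blue 312 mid [0.5878 0.0296 0.1311] min [0.571 0.013 0.12 ] max [0.604 0.047 0.142]
side black 194 mid [0.5403 0.234  0.1336] min [0.524 0.216 0.125] max [0.557 0.252 0.142]
side reel none
top red 521 mid [0.5722 0.1355 0.1492] min [0.553 0.118 0.127] max [0.592 0.153 0.171]
top blue 463 mid [0.5895 0.0332 0.1361] min [0.572 0.016 0.127] max [0.607 0.051 0.145]
top black 568 mid [0.5417 0.2368 0.1353] min [0.524 0.219 0.125] max [0.559 0.254 0.146]
top reel 688 mid [ 0.7518 -0.1065  0.0409] min [ 0.726 -0.133  0.037] max [ 0.778 -0.08   0.045]
```

>>> servo_tool:
  series: "1 .4 0 -.1 0;1 .9 0 -.2 0;1 1.4 0 -.25 0;1 1.7 0 -.25 0;1 1.9 0 -.25 0;1 2 0 -.25 0;1 2.1 0 -.25 0;1 2.1 0 -.25 0;1 2.1 0 -.25 0"

```text
time: 31.45
tool_pos: [0.5836, 0.1366, 0.0776]
ee_rot: [3.112, 1.553, -3.052]
wrist_force: [-0.7, -0.1, -3.2]
width: 0.0551
```

```bash
python3 st.py; python3 chk.py c2
```

```text
t 31.45 q [0.158 0.304 2.415 3.185 1.13  1.554] p [0.5836 0.1366 0.0776] fkerr mm [-2.7 -0.3 -1.5] rot err 0.0
x [-0.018 -0.002 -1.   ] y [-0.119  0.993  0.001] z [ 0.993  0.119 -0.018] w 0.0551
side red 297 mid [0.5647 0.1304 0.1304] min [0.549 0.113 0.115] max [0.581 0.148 0.145]
side blue 315 mid [0.5884 0.0294 0.1311] min [0.572 0.013 0.12 ] max [0.605 0.046 0.142]
side black 196 mid [0.5401 0.2345 0.1338] min [0.524 0.217 0.125] max [0.557 0.252 0.143]
side reel none
top red 483 mid [0.567  0.1347 0.1414] min [0.549 0.117 0.134] max [0.585 0.152 0.149]
top blue 465 mid [0.5895 0.0332 0.1371] min [0.572 0.016 0.129] max [0.607 0.051 0.145]
top black 571 mid [0.5417 0.237  0.1355] min [0.524 0.219 0.125] max [0.559 0.255 0.146]
top reel 691 mid [ 0.7515 -0.1061  0.04  ] min [ 0.725 -0.133  0.036] max [ 0.778 -0.079  0.044]
```

>>> servo_tool:
  series: "1 .05 0 0 0;1 .1 0 0 0;1 .15 0 0 0;1 .15 0 0 0"

```text
time: 31.88
tool_pos: [0.5838, 0.1367, 0.0776]
ee_rot: [3.112, 1.556, -3.052]
wrist_force: [-1.5, -0.1, 0.8]
width: 0.0556
```

>>> servo_tool:
  series: "-.2 0 0 0 0;-.3 0 0 0 0;-.4 0 0 0 0;-.5 0 0 0 0;-.5 0 0 0 0;-.5 0 0 0 0;-.5 0 0 0 0"

```text
time: 32.47
tool_pos: [0.5834, 0.1365, 0.076]
ee_rot: [3.111, 1.553, -3.053]
wrist_force: [0.1, 0.4, -0.4]
width: 0.0705
```

```bash
python3 st.py; python3 chk.py c3 | grep red
```

```text
t 32.47 q [0.158 0.31  2.415 3.185 1.136 1.554] p [0.5834 0.1365 0.076 ] fkerr mm [-2.7 -0.3 -1.5] rot err 0.0
x [-0.018 -0.002 -1.   ] y [-0.119  0.993  0.001] z [ 0.993  0.119 -0.018] w 0.0705
side red 299 mid [0.5649 0.1331 0.1303] min [0.548 0.115 0.115] max [0.581 0.152 0.145]
top red 478 mid [0.5661 0.1351 0.1307] min [0.549 0.119 0.113] max [0.583 0.152 0.149]
```

View pics/c3_top.png

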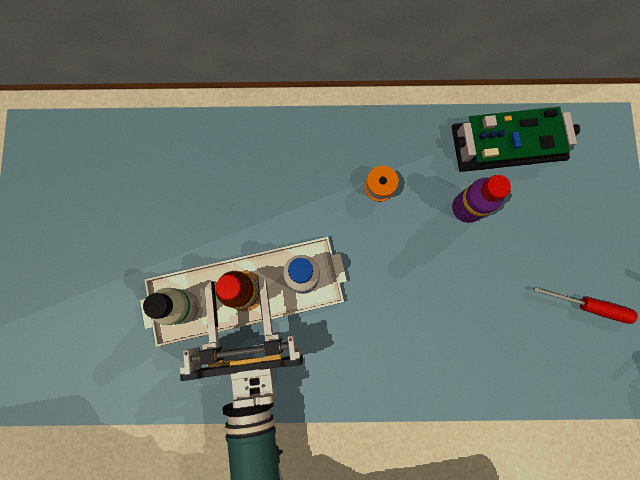

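Run:
```python
from bench import robot
from sim import *
q=robot.get_obs()['joint_positions'];p,R=fk(q)
for k in range(1,8):
    t=p-R[:,2]*.015*k;q=ik(q,t,R,.6);e=fk(q);print(k,q.round(2),((e[0]-t)*1e3).round(1),np.linalg.norm(Ro.from_matrix(e[1].T@R).as_rotvec()).round(3))
```

```text
1 [0.16 0.29 2.45 3.19 1.15 1.55] [ 0.  0. -0.] 0.0
2 [0.16 0.28 2.48 3.19 1.17 1.55] [ 0.  0. -0.] 0.0
3 [0.17 0.27 2.51 3.19 1.19 1.55] [ 0.  0. -0.] 0.0
4 [0.17 0.25 2.54 3.2  1.2  1.55] [ 0.  0. -0.] 0.0
5 [0.2  0.27 2.55 3.23 1.23 1.54] [ 7.2  3.9 -3.1] 0.004
6 [0.23 0.3  2.55 3.27 1.27 1.54] [16.2  9.7 -7.9] 0.011
7 [0.28 0.34 2.55 3.32 1.32 1.53] [ 23.8  15.9 -13.3] 0.018
```

>>> servo_tool:
  series: "-.5 0 0 -.5 0;-.5 0 0 -1.5 0;-.5 0 0 -3 0;-.5 0 0 -4.5 0;-.5 0 0 -5.6 0;-.5 0 0 -6 0;-.5 0 0 -6 0;-.5 0 0 -6 0"

```text
time: 33.23
tool_pos: [0.5239, 0.1295, 0.0773]
ee_rot: [3.112, 1.553, -3.052]
wrist_force: [-0.1, 0.0, 0.3]
width: 0.0706
```

```bash
python3 st.py; python3 chk.py c4
```

```text
t 33.23 q [0.171 0.25  2.541 3.197 1.203 1.552] p [0.5239 0.1295 0.0773] fkerr mm [-2.7 -0.4 -1.5] rot err 0.0
x [-0.018 -0.002 -1.   ] y [-0.119  0.993  0.001] z [ 0.993  0.119 -0.018] w 0.0706
side red 294 mid [0.565  0.1325 0.1305] min [0.549 0.114 0.115] max [0.582 0.151 0.146]
side blue 312 mid [0.5879 0.0297 0.131 ] min [0.572 0.012 0.12 ] max [0.604 0.047 0.142]
side black 193 mid [0.5401 0.2348 0.1336] min [0.524 0.216 0.125] max [0.556 0.254 0.142]
side reel none
top red 473 mid [0.5663 0.1354 0.144 ] min [0.549 0.119 0.14 ] max [0.583 0.152 0.148]
top blue 464 mid [0.5894 0.0332 0.1352] min [0.572 0.016 0.125] max [0.607 0.05  0.145]
top black 568 mid [0.5417 0.2372 0.1356] min [0.524 0.22  0.125] max [0.559 0.255 0.146]
top reel 690 mid [ 0.7515 -0.1063  0.0404] min [ 0.725 -0.133  0.036] max [ 0.778 -0.08   0.045]
```

View pics/c4_side.png

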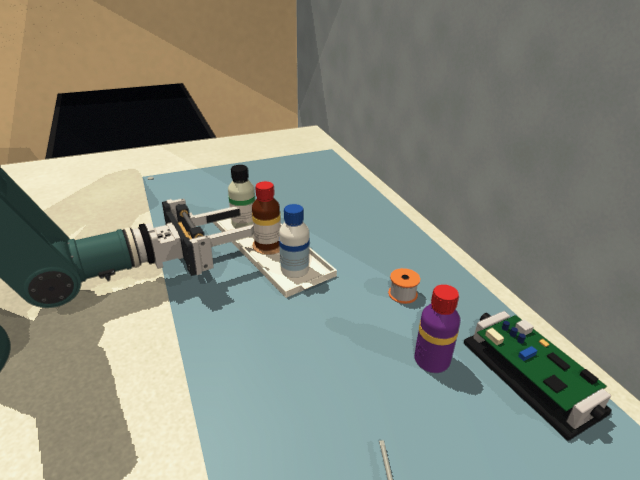

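```bash
python3 -c "
from bench import robot
print(robot.close_job())"
```

```text
the job is handed in; nothing more can be done
None
```

The lacquer bottle is standing upright on the coaster in the middle of the row of three, and the job is handed in at about 33 s of the 54 s allowed.

**How it was done:**
- **Tilting the tool:** the moves only shift the tool and turn it about its own axis. I tilted it from straight down to within about 0.02 rad of horizontal by pushing repeatedly against joint limits in free air.
- **Turning the bottle:** I gripped the lacquer about 71 mm up, lifted it, and rolled it smoothly by 180°. That left it upside down to within about 2° by the tool pose. I held it there for just over 3 s, then rolled it back and carried it over the cleaner bottle.
- **Placing it:** I set it down gently, opened the fingers only part way, and backed off 6 cm. The fingertips should be about 13 mm clear of the bottle.

**Last checks:**
- **Position:** the cap is within about 1 mm of the midpoint between its neighbours in both cameras.
- **Coaster centre:** the top camera puts the bottle about 2–3 mm from the centre I measured for the coaster, against a calibration good to about 2 mm. The two references differ by about 3 mm, so I placed it between them.
- **Upright and seated:** the last side picture shows it upright, and its cap is about 3 mm higher than the neighbours' caps, which is the coaster thickness.
- **Other things:** the cleaner, flux and reel measure within about 1 mm of where they started. The reel was checked only in the top camera, because its mask failed in the side view. The purple look-alike appears unmoved in the pictures.
- **Forces:** wrist forces stayed below about 5 N in every reading I took.

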